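Run the paint samples under the drying lamp and brake at the mark

ROBOT

A 6-joint arm with a two-finger parallel gripper is mounted at the origin on the work surface. World frame = base frame: x ahead of the robot, y to its left, z up, the work surface at z = 0. Lengths are in m, angles in rad, forces in N, time in s.
With the tool pointing down it reaches from about 0.3 to 0.775 m from the base axis. Payload 14.6 kg.
Tool frame: the origin (TCP) lies between the finger pads, 19 mm behind the fingertips; this is the grasp point; x points along the fingers, y is the direction in which the jaws open and shut, and the axes are right-handed (so a half turn about x gives the same grasp; the last joint's range is limited). The gripper opens to 94 mm and grips with 3 to 60 N. Pads are 16 mm wide; open, the fingers measure 119 mm over their backs; the gripper's body (75 mm by 177 mm) begins 78 mm behind the grasp point.
Start: joints at [-0.067, 0.3, 1.521, -0, 1.321, -0.067], TCP at [0.55, -0, 0.224] pointing down, gripper open.
Joint ranges: [-3.03, 3.03], [-0.79, 2.21], [0.23, 2.52], [-1.04, 4.18], [0, 3.07], [-2.55, 2.55]. Speed limits (rad/s): [2.22, 2.22, 2.57, 3.14, 3.14, 3.14].

INTERFACE

Orientations are given as [roll, pitch, yaw] about the fixed x, y, z axes, in that order (R = Rz(yaw) Ry(pitch) Rx(roll)).
In Python, from station import ctrl, viewer, hand_in gives the robot as it stands. The module is installed in compiled form; this text tells all that it offers.
- The arm moves only by the tool play_rows, never from a script. Its argument "deltas" is a list that holds one entry, the list of rows, each a list of 7 numbers: the shift along the tool's x, y, z in mm, then the turn, a rotation vector about the tool's x, y, z in rad, then the finger opening in mm, from 0 to 94. In form: [[[dx, dy, dz, ax, ay, az, gripper], ...]]. A call has 1 to 10 rows; each row shifts and turns the commanded pose from where the row before left it, along the tool's axes as they then stand; what a row does not reach is not made up. A row lasts 1/10 s, in which the tool goes at most 50 mm and 8.59 degrees, less where a joint would pass 70% of its speed; a pose out of reach is approached as far as the arm can. A call with a gripper value outside its range is refused whole. The fingers move at their own pace and stop on an object; "grip_force" is the grip in N (left out, the last holds). Time passes only in rows, so rows that do not move let the fingers close. It gives the time, the measured TCP pose, the force and the opening at its end, in the units of the state.
- ctrl.get_obs(): the state, without advancing time (a new reading comes with each control period).
- viewer.camera(name): name is "scene" or "side" or "wrist"; returns a dict with "img" (480x640x3 uint8, red, green, blue), "fx", "fy", "cx", "cy" (pixels), "rvec" (rotation vector, rad) and "tvec" (3), from world to camera coordinates, as OpenCV has them. Camera axes: x right, y down, z forward; pixel columns grow to the right and rows downward; lengths in m; the calibration is good to about 2 mm. The wrist camera is an equidistant fisheye: a pixel r from the principal point sees the ray r / f radians off the axis. A picture is of the moment at which its call begins. There is no depth.
- hand_in(): hands the job in, once; it reports no verdict.
The state is a dict: "time_s": time; "qpos": joint angles; "joint_vel": joint speeds; "tau": joint torques, N m; "ee_pos": TCP position; "eef_rot": TCP orientation; "force": force on the tool from outside, world axes, zero at the start; "moment": the same for the moment, N m; "grip_width": finger opening in m.
Only numpy, scipy, OpenCV 4.12 (cv2) and the standard library are available. Lean on these libraries where they do the work, as an engineer would, in place of code of your own. Each camera call takes 0.05 s, during which the arm holds its last target.

TASK

Take the deck only by its sprung wooden handle and run the heavy carriage of wet paint samples once under the drying lamp at a steady 130 mm/s (at least 80 and at most 180 mm/s all the while the deck's index is level with the lamp hood), then brake it so that it comes to rest, without swinging on its spring, with its index blade at the pointer mark. Never let it run into the end stop; keep it still at the mark for three seconds, then let go of the handle and leave it there. Touch neither the deck nor the jars and tubes.

Things in the scene. Friction and masses are not known exactly. Their poses are not given: they have to be found in the camera images.
- bench: fixed drying bench: grey base plate 770 mm long with two steel rails along its own y; yaw up to 0.12 rad. Origin on the table under the lamp's middle line; +y is the travel, towards the end stop. Lamp hood over its far side (x 40 to 160, y -60 to 60, z 126 to 157 mm), column at x 190 mm. All near the handle's path (x -100 mm) is lower than 85 mm
- carriage (a joint): travel of the carriage along bench +y, m; 0 at the rear rubber stop, 0.49 at the end stop (from 0.487 it counts as struck). Index at bench y = value - 0.23: level with the hood from 0.17 to 0.29. Starts at rest at 0.01 to 0.08. Drag only about 0.015 N plus 0.08 N s/m
- deck (a point): aluminium deck of the carriage, 200 x 220 x 20 mm, top at z 75 mm, with a wooden sample board (top z 81 mm); the carriage with deck weighs 2.5 kg nominal, truly 0.7 to 1.4 times that. Not to be touched. This point: centre of the slab's top, at bench x = 30 mm, on the index line
- handle (a joint): displacement of the sprung handle from its neutral place on the carriage, m, along bench +y, limits -0.05 to 0.05. Spring 16 N/m (positive displacement pulls the carriage towards +y), barely damped (0.05 N s/m and 0.006 N): with the handle held still the carriage swings with a period of about 2.5 s. Handle mass 0.12 kg
- grip (a point): grip point in the wooden handle, an upright square post 30 x 30 mm, z 75 to 137 mm, this point at z 115 mm, bench x = -100 mm, y = carriage - 0.23 + handle. It moves along bench y with the carriage and on its spring. With the TCP here the fingertips (19 mm lower) clear the deck. Pinch it from above across bench y
- index (a point): free tip of the dark index blade on the deck's far long edge, at bench x = 140 mm, z 72 mm, in the middle of the deck's length, in line with the row of five 30 mm paint samples across the board
- mark: fixed pointer mark: aluminium clamp 36 x 36 mm with an upright dark blade 8 mm wide, 80 mm high, by the far edge of the deck, turned with the bench. Origin on the table below the blade's front (bench x = 155 mm); the carriage is at the mark when the index has the same bench y. From there 45 to 70 mm of travel remain to the end stop
- lamp (a point): centre of the lamp hood's underside, bench (100, 0, 128) mm; the hood is 120 mm wide along the travel
- tube_a: paint tube lying on the table, 110 x 44 x 27 mm; bystander, to be left alone. Origin at the centre of its underside
- tube_b: second such paint tube; bystander, to be left alone. Origin at the centre of its underside
- brush_jar: glass jar, 72 mm across, 100 mm tall, with brushes up to 240 mm; bystander, to be left alone. Origin at the centre of its underside
- medium_jar: capped jar, 60 mm across, 80 mm tall; bystander, to be left alone. Origin at the centre of its underside

How it is judged:
By the outcome, as a careful person would: the job done as asked, in the order asked, and still so for the second after the job is handed in, with the robot touching nothing.
It also fails if it takes over 46 s, if anything falls off the work surface, if the arm or the gripper's body presses on something with over 40 N, if the wrist force passes 120 N, or if a joint passes its speed limit or range.

## Working session

There is one attempt and no reset: what is moved stays moved. The work goes in short steps, Python scripts to look and compute and a tool call to move; the robot and the scene stay as the last step left them, time stands still between calls to the robot, and variables do not carry over. Pictures are saved under pics/ and viewed, and the job is handed in when it is done.

Besides the shell and the picture viewer there is one more tool, called after "Call:" by a JSON object that holds its "op" and its "data", one argument or row to a line. play_rows: Moves the arm, as the interface text tells. Its arguments: {"type":"object","properties":{"deltas":{"type":"array","items":{"type":"array","items":{"type":"array","items":{"type":"number"}}}},"grip_force":{"type":"number"}},"required":["deltas"]}

```bash
mkdir -p pics
python3 - <<'E'
from station import ctrl, viewer
import cv2
o=ctrl.get_obs();print(o)
for n in("scene","side","wrist"):
    c=viewer.camera(n);cv2.imwrite(f"pics/{n}0.png",c["img"][:,:,::-1]);print(n,{k:c[k] for k in c if k!="img"})
E
```

```text
{'time_s': 0.0, 'qpos': array([-6.66019787e-02,  3.00477516e-01,  1.52157702e+00,  1.41752234e-06,
        1.32070008e+00, -6.65787590e-02]), 'joint_vel': array([-0.00071687, -0.00090171, -0.00041958, -0.00210213,  0.0008612 ,
       -0.00251831]), 'tau': array([-1.53750298e-03, -5.31805658e+01, -3.52735734e+01,  7.07558286e-02,
        2.43994006e-02, -4.79655944e-05]), 'ee_pos': array([5.49760229e-01, 1.23178448e-05, 2.23684517e-01]), 'eef_rot': array([-1.63855672,  1.56963436,  3.07380869]), 'force': array([ 0.00103258, -0.64099203, -0.26339677]), 'moment': array([-0.02352425, -0.00270583,  0.07880248]), 'grip_width': 0.09400488554464641}
scene {'fx': 437.5534798271023, 'fy': 437.5534798271023, 'cx': 326.1351852869121, 'cy': 244.93881948059214, 'rvec': array([ 1.97420177,  1.52449767, -0.57989285]), 'tvec': array([-0.13054795, -0.32147852,  1.60138603])}
side {'fx': 459.65703598588516, 'fy': 459.65703598588516, 'cx': 323.45235394881826, 'cy': 244.2456528000293, 'rvec': array([ 0.41367861, -2.68108662,  1.2741337 ]), 'tvec': array([0.52834559, 0.17367168, 1.12100673])}
wrist {'fx': 371.64829954431775, 'fy': 371.64829954431775, 'cx': 312.19972533807567, 'cy': 243.4350699074143, 'rvec': array([-2.85537635e+00, -1.64674394e-04,  2.14849415e-03]), 'tvec': array([-0.55070875, -0.02988324,  0.39185271])}
```

View pics/scene0.png

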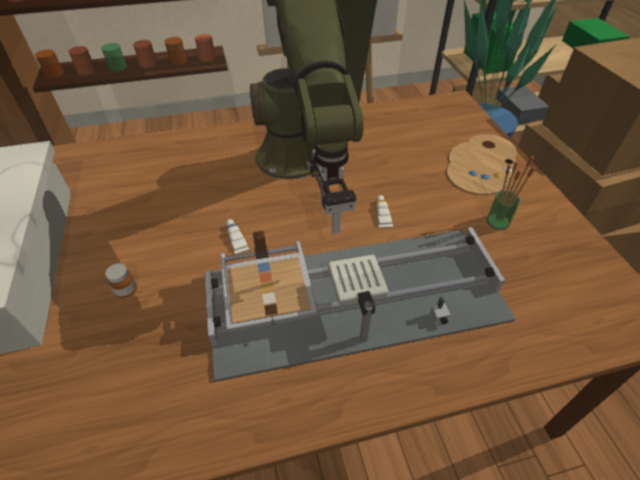

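View pics/side0.png

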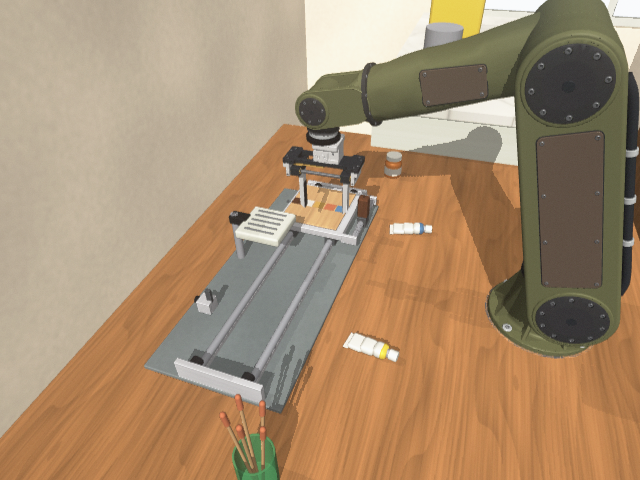

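View pics/wrist0.png

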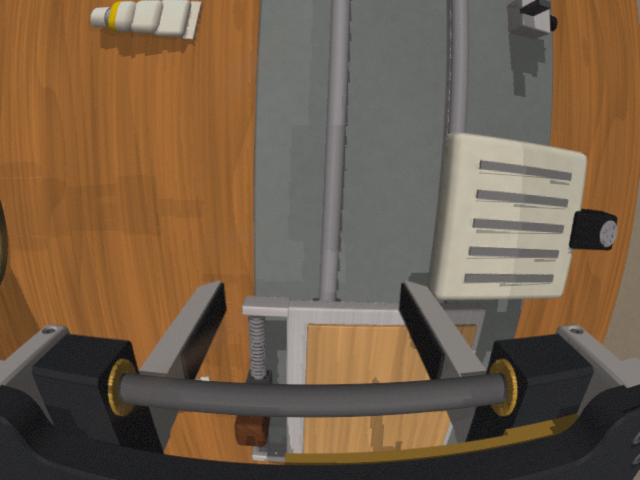

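```bash
cat > h.py <<'E'
import numpy as np, cv2
from station import ctrl, viewer
def cam(n,save=None):
    c=viewer.camera(n); c['name']=n
    R=cv2.Rodrigues(np.array(c['rvec']))[0]; c['R']=R; c['o']=-R.T@np.array(c['tvec'])
    if save: cv2.imwrite(f"pics/{save}.png",c["img"][:,:,::-1])
    return c
def ray(c,u,v):
    x=(u-c['cx'])/c['fx'];y=(v-c['cy'])/c['fy']
    if c['name']=='wrist':
        r=np.hypot(x,y); s=np.sin(r)/r if r>1e-9 else 1
        d=np.array([x*s,y*s,np.cos(r)])
    else: d=np.array([x,y,1.])
    d=c['R'].T@d; return d/np.linalg.norm(d)
def onz(c,u,v,z):
    d=ray(c,u,v); return c['o']+d*(z-c['o'][2])/d[2]
def proj(c,P):
    p=c['R']@np.asarray(P)+np.array(c['tvec']).ravel()
    if c['name']=='wrist':
        r=np.hypot(p[0],p[1]);th=np.arctan2(r,p[2]);q=p[:2]/max(r,1e-9)*th
    else: q=p[:2]/p[2]
    return np.array([c['fx']*q[0]+c['cx'],c['fy']*q[1]+c['cy']])
def tri(*obs):
    A=np.zeros((3,3));b=np.zeros(3);L=[]
    for c,u,v in obs:
        d=ray(c,u,v);M=np.eye(3)-np.outer(d,d);A+=M;b+=M@c['o'];L.append((c['o'],M))
    X=np.linalg.solve(A,b); return X,[round(float(np.linalg.norm(M@(X-o)))*1e3,1) for o,M in L]
def zoom(c,x0,y0,x1,y1,s,name):
    im=cv2.resize(c['img'][y0:y1,x0:x1],None,fx=s,fy=s,interpolation=cv2.INTER_CUBIC)
    cv2.imwrite(f"pics/{name}.png",im[:,:,::-1])
E
python3 - <<'E'
from h import *
a=cam('scene');b=cam('side')
print(a['o'],b['o'],cam('wrist')['o'])
zoom(a,195,225,395,375,4,'sA'); zoom(a,380,225,530,335,5,'sB')
zoom(b,220,160,390,280,4.5,'dA'); zoom(b,140,260,300,410,4,'dB')
E
```

```text
[ 1.30059795 -0.21434937  0.97330762] [0.25961444 0.88338472 0.8474661 ] [0.55131415 0.08190557 0.38376956]
```

View pics/sA.png

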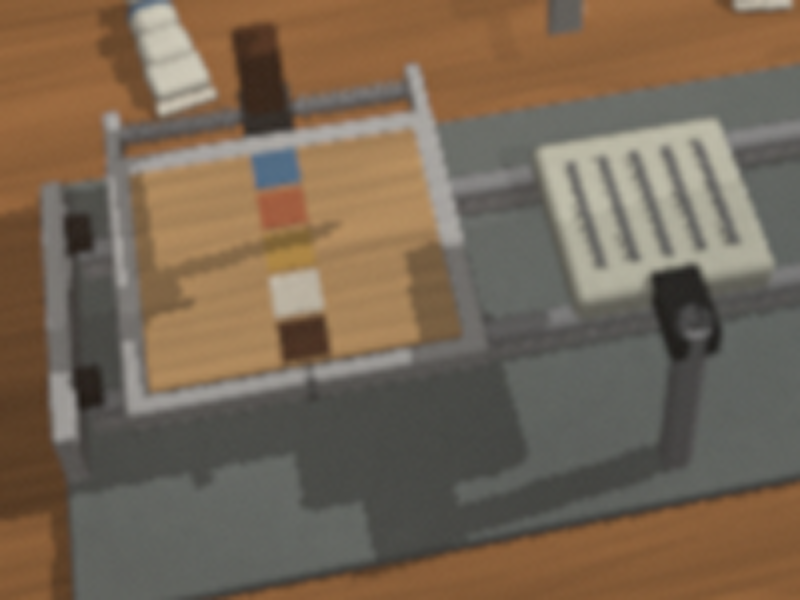

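View pics/sB.png

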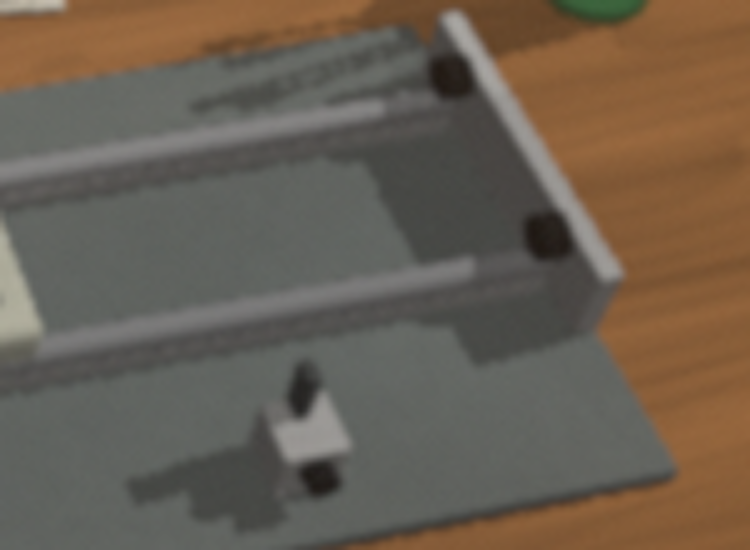

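View pics/dA.png

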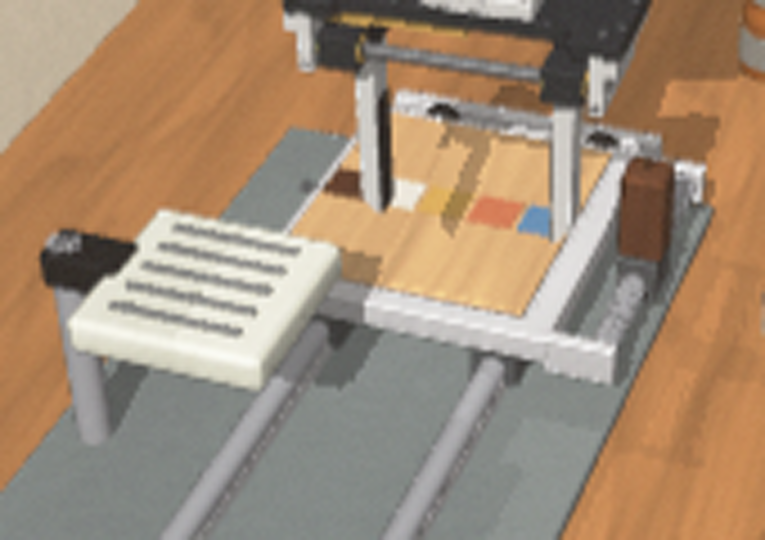

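View pics/dB.png

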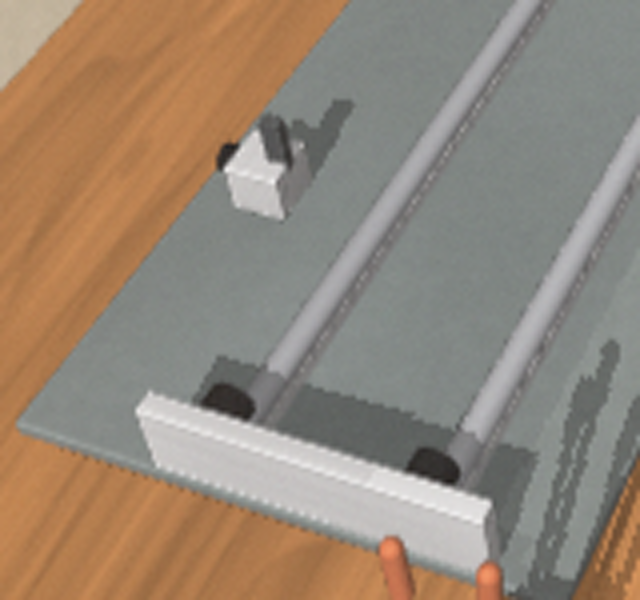

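Run:
```python
from h import *
a=cam('scene');b=cam('side')
Z=lambda x0,y0,s:(lambda p:(x0+(p[0]+.5)/s-.5,y0+(p[1]+.5)/s-.5))
sA=Z(195,225,4);sB=Z(380,225,5);dA=Z(220,160,4.5);dB=Z(140,260,4)
def T(n,p,q):
    X,r=tri((a,*p),(b,*q));print(n,X.round(4),r);return X
H=[T('hood--',sA((540,150)),dA((340,245))),T('hood-+',sA((718,122)),dA((262,362))),T('hood++',sA((772,265)),dA((72,322))),T('hood+-',sA((580,300)),dA((162,212)))]
print('hood c',np.mean(H,0), 'yaw',[np.arctan2(*(-(p-q)[[0]],(p-q)[1])) for p,q in((H[1],H[0]),(H[2],H[3]))],'xdir',[np.arctan2((p-q)[1],(p-q)[0]) for p,q in((H[2],H[1]),(H[3],H[0]))])
T('mark top',sB((305,368)),dB((272,124)))
T('index',sA((312,395)),dA((308,186)))
T('handle top',sA((256,32)),dA((650,168)))
T('deck corner ++',sA((482,345)),dA((370,295)))
T('endstop top near',sB((452,14)),dB((488,500)))
T('endstop top far',sB((618,272)),dB((145,398)))
T('samp brown c',sA((304,338)),dA((350,183)))
T('samp blue c',sA((276,168)),dA((540,220)))
# rails by plane z guess & plate edges
for n,p in (('plate far right',sB((675,472))),('plate far left',sA((75,600))),):
    print(n,onz(a,*p,0.008))
for n,p in (('plate side far+',dB((20,425))),('plate side -far edge',dA((5,490)))): print(n,onz(b,*p,0.008))
```

```text
hood-- [ 0.6403 -0.0267  0.152 ] [0.8, 0.8]
hood-+ [0.6437 0.0864 0.15  ] [1.5, 1.5]
hood++ [0.7575 0.0822 0.1501] [0.6, 0.6]
hood+- [ 0.754  -0.0321  0.1503] [1.3, 1.3]
hood c [0.69885378 0.02745457 0.1505879 ] yaw [array([-0.0305912]), array([-0.03068534])] xdir [np.float64(-0.037493302655513365), np.float64(-0.04746727056807158)]
mark top [0.7663 0.229  0.0789] [2.8, 2.8]
index [ 0.7276 -0.1891  0.0733] [0.3, 0.3]
handle top [ 0.4902 -0.1773  0.1411] [1.6, 1.6]
deck corner ++ [ 0.6742 -0.0929  0.0447] [26.8, 26.8]
endstop top near [0.5466 0.4223 0.0661] [0.9, 0.9]
endstop top far [0.741  0.4187 0.0657] [0.2, 0.2]
samp brown c [ 0.6951 -0.1865  0.0843] [1.4, 1.4]
samp blue c [ 0.5614 -0.1811  0.0855] [2.0, 2.0]
plate far right [0.8300847  0.42018726 0.008     ]
plate far left [ 0.78834841 -0.34614743  0.008     ]
plate side far+ [0.83249459 0.42067245 0.008     ]
plate side -far edge [0.82297109 0.08401484 0.008     ]
```

Run:
```python
from h import *
a=cam('scene');b=cam('side')
for c in(a,b):
    hsv=cv2.cvtColor(c['img'],cv2.COLOR_RGB2HSV);m=((hsv[...,1]<70)&(hsv[...,2]<170)&(hsv[...,2]>60)).astype(np.uint8)*255
    cv2.imwrite(f"pics/m_{c['name']}.png",m)
    P=[]
    if c is a:
        for u in range(225,505,4):
            col=c['img'][330:385,u].astype(int); s=col[:,0]-col[:,2]
            # last row going down where wood starts
            i=np.where(s>45)[0]; i=[k for k in i if (s[k:k+6]>45).all()]
            if i:P.append(onz(c,u-0.0,330+i[0]-1.5,0.004))
    else:
        for v in range(240,365,3):
            row=c['img'][v,100:300].astype(int); s=row[:,0]-row[:,2]
            k=np.where(s<25)[0]; k=[q for q in k if (s[q:q+5]<25).all()]
            if k:P.append(onz(c,100+k[0]-.5,v,0.008))
    P=np.array(P)
    for it in range(4):
        k=np.polyfit(P[:,1],P[:,0],1);r=P[:,0]-np.polyval(k,P[:,1]);P=P[abs(r)<max(2*np.median(abs(r)),.001)]
    print(c['name'],len(P),'yaw',-np.arctan(k[0]),'x at y0',k[1],r.std()*1e3,P[[0,-1]])
    # rails: line segments
    g=cv2.cvtColor(c['img'],cv2.COLOR_RGB2GRAY)
    l=cv2.createLineSegmentDetector().detect(g)[0][:,0]
    for s in l:
        p=onz(c,s[0],s[1],.05);q=onz(c,s[2],s[3],.05)
        if np.hypot(*(p-q)[:2])>.13 and .35<p[0]<.9 and abs(p[1])<.5:
            d=(q-p)*np.sign((q-p)[1]);y=-np.arctan2(d[0],d[1])
            if abs(y)<.2:print('  ',s.round(1),p[:2].round(3),q[:2].round(3),'yaw',round(y,4))
```

```text
scene 44 yaw -0.03867598567584072 x at y0 0.8145773235061226 0.5580626843886755 [[ 0.80279677 -0.32129916  0.004     ]
 [ 0.82670203  0.30454176  0.004     ]]
   [297.9 251.7 225.5 263.6] [ 0.5   -0.079] [ 0.493 -0.28 ] yaw -0.0356
   [233.  267.5 297.  256.3] [ 0.512 -0.262] [ 0.516 -0.085] yaw -0.0245
   [379.4 260.9 464.5 246.4] [0.589 0.131] [0.599 0.384] yaw -0.0371
   [473.4 275.7 390.5 291.1] [0.701 0.358] [0.693 0.125] yaw -0.0344
   [280.7 368.6 210.5 382.7] [ 0.834 -0.192] [ 0.828 -0.348] yaw -0.0405
   [400.6 344.5 298.2 365. ] [0.846 0.094] [ 0.836 -0.152] yaw -0.0398
   [513.1 321.6 400.9 344.4] [0.856 0.385] [0.845 0.094] yaw -0.0375
   [387.9 295.9 473.  280.2] [0.706 0.113] [0.715 0.35 ] yaw -0.0373
   [215.7 378.3 288.  364. ] [ 0.821 -0.336] [ 0.828 -0.174] yaw -0.0422
   [316.9 358.1 513.2 318.3] [ 0.83  -0.106] [0.848 0.39 ] yaw -0.0364
   [458.4 289.5 376.7 304.9] [0.733 0.298] [0.725 0.076] yaw -0.0353
   [442.1 256.6 381.9 267.1] [0.618 0.305] [0.612 0.13 ] yaw -0.0363
side 27 yaw -0.03290413497763427 x at y0 0.8217759346210267 0.5152900416720443 [[ 0.82175038 -0.00369651  0.008     ]
 [ 0.83517857  0.41354063  0.008     ]]
   [347.3 225.3 359.9 195.1] [ 0.531 -0.152] [ 0.536 -0.318] yaw 0.0287
   [275.7 243.6 295.2 215. ] [ 0.698 -0.013] [ 0.694 -0.157] yaw -0.0263
   [355.1 196.6 336.3 230.3] [ 0.548 -0.305] [ 0.555 -0.12 ] yaw -0.0354
   [327.2 239.6 255.9 364.5] [ 0.567 -0.072] [0.583 0.371] yaw -0.0366
   [260.2 367.9 331.7 239.8] [0.571 0.376] [ 0.554 -0.074] yaw -0.0367
   [211.  352.5 283.5 245.1] [0.688 0.372] [ 0.674 -0.014] yaw -0.035
   [363.7 239.1 318.2 337.6] [ 0.47  -0.104] [0.481 0.265] yaw -0.0303
   [310.  346.6 357.5 246.6] [0.49  0.293] [ 0.478 -0.067] yaw -0.034
   [279.2 244.2 207.1 349.5] [ 0.687 -0.013] [0.7   0.367] yaw -0.0332
```

View pics/m_side.png

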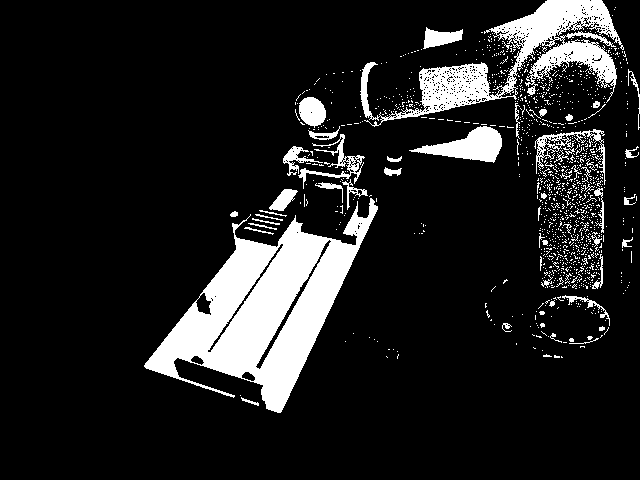

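```bash
cat >> h.py <<'E'
from scipy.spatial.transform import Rotation as Ro
YAW=-0.036
BX=np.array([np.cos(YAW),np.sin(YAW),0]);BY=np.array([-np.sin(YAW),np.cos(YAW),0])
BO=np.array([.599,.0311,0])
def tb(P): d=np.asarray(P)-BO; return np.array([d@BX,d@BY,d[2]])
def fb(p): return BO+p[0]*BX+p[1]*BY+np.array([0,0,p[2]])
def Rt(o): return Ro.from_euler('xyz',o['eef_rot']).as_matrix()
E
python3 - <<'E'
from h import *
o=ctrl.get_obs();R=Rt(o);print(R.round(3))
for s in(1,-1):
    Rg=np.column_stack([[0,0,-1],s*BY,np.cross([0,0,-1],s*BY)])
    rv=Ro.from_matrix(R.T@Rg).as_rotvec(); 
    cw=R.T@(np.array([.55131,.0819,.38377])-o['ee_pos'])
    print(s,rv,'cam off world',Rg@cw)
    print('shift tool after turn',Rg.T@(fb([-.1,-.2135,.115])-o['ee_pos'])*1e3)
E
```

```text
[[-0.  1. -0.]
 [-0. -0. -1.]
 [-1. -0.  0.]]
1 [-1.53479753e+00 -7.38048845e-05  8.29647180e-05] cam off world [-0.08179942  0.0042742   0.1595559 ]
shift tool after turn [ 109.21456946 -180.65442658  -52.11775731]
-1 [1.60679512e+00 8.37848311e-05 7.45344519e-05] cam off world [ 0.08179942 -0.0042742   0.1595559 ]
shift tool after turn [109.21456946 180.65442658  52.11775731]
```

Call:
{"op": "play_rows", "data": {
  "deltas": [
    [[0,0,0,-0.149,0,0,94],[0,0,0,-0.149,0,0,94],[0,0,0,-0.149,0,0,94],[0,0,0,-0.149,0,0,94],[0,0,0,-0.149,0,0,94],[0,0,0,-0.149,0,0,94],[0,0,0,-0.149,0,0,94],[0,0,0,-0.149,0,0,94],[0,0,0,-0.149,0,0,94],[0,0,0,-0.149,0,0,94]]
  ]
}}

```text
time_s: 1.5
ee_pos: [0.55, 0.0, 0.2243]
eef_rot: [-1.274, 1.571, -1.349]
force: [0.3, 0.3, 0.0]
grip_width: 0.0941
```

Call:
{"op": "play_rows", "data": {
  "deltas": [
    [[0,0,0,-0.045,0,0,94],[0,-30,-9,0,0,0,94],[0,-30,-9,0,0,0,94],[5,-30,-9,0,0,0,94],[5,-30,-9,0,0,0,94],[5,-30,-8,0,0,0,94],[5,-30,-8,0,0,0,94],[0,0,0,0,0,0,94]]
  ]
}}

```text
time_s: 2.3
ee_pos: [0.4905, -0.1805, 0.2037]
eef_rot: [-3.089, 1.57, -3.128]
force: [-0.7, -0.2, 0.0]
grip_width: 0.0943
```

Run:
```python
from h import *
o=ctrl.get_obs();print(o['time_s'],o['ee_pos'],tb(o['ee_pos']),Rt(o).round(4))
cam('wrist','w1');cam('side','d1')
```

```text
2.3 [ 0.49051265 -0.18047325  0.20366742] [-0.10080206 -0.21534087  0.20366742] [[-9.000e-04  3.890e-02  9.992e-01]
 [-0.000e+00  9.992e-01 -3.890e-02]
 [-1.000e+00 -0.000e+00 -9.000e-04]]
```

View pics/w1.png

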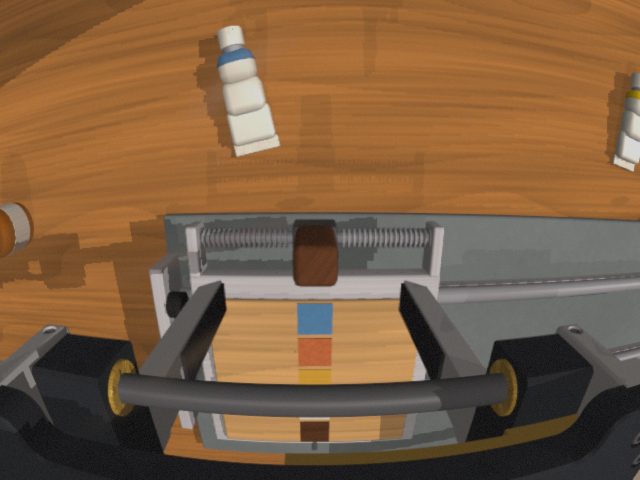

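View pics/d1.png

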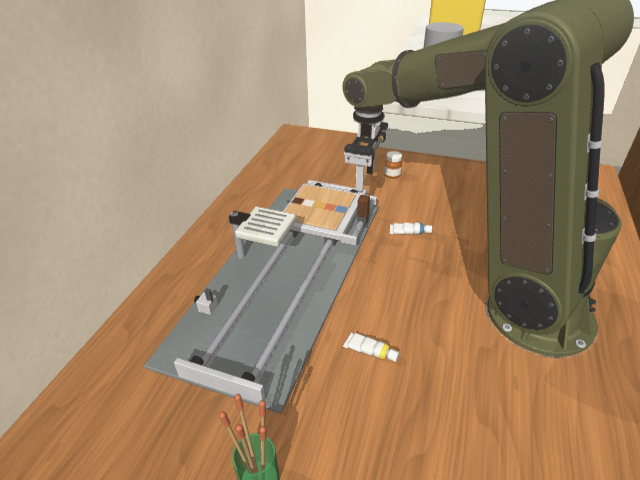

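```bash
cat >> h.py <<'E'
def samples(c):
    """centroids of blue, red sample in wrist image -> world pts at z .082"""
    hsv=cv2.cvtColor(c['img'],cv2.COLOR_RGB2HSV);H,S,V=[hsv[...,i].astype(int) for i in range(3)]
    out={}
    for n,m in(('blue',(abs(H-106)<12)&(S>110)&(V>80)),('red',((H<9)|(H>176))&(S>110)&(V>150))):
        m=m.astype(np.uint8);m[:290]=0
        k,l,st,ce=cv2.connectedComponentsWithStats(m)
        if k<2: continue
        i=1+np.argmax(st[1:,4]); x,y,w,h,ar=st[i]
        out[n]=(ce[i],ar,(x,y,w,h),onz(c,ce[i][0],ce[i][1],.082))
    return out
E
python3 - <<'E'
from h import *
c=cam('wrist')
im=c['img'];
for p in((316,319),(315,352),(316,378),(314,432),(316,240)):print(p,im[p[1],p[0]],cv2.cvtColor(im[p[1]:p[1]+1,p[0]:p[0]+1],cv2.COLOR_RGB2HSV))
s=samples(c)
for k in s:print(k,s[k][0],s[k][1:3],tb(s[k][3]))
print('index',tb(onz(c,314,446,.072)))
print('brown',tb(onz(c,314.5,432,.081)))
for p in((293,226),(337,226),(298,284),(336,284),(295,255),(337,255)):print('handle z.137',p,tb(onz(c,*p,.137)))
zoom(c,280,210,350,300,6,'w1h')
E
```

```text
(316, 319) [ 79 118 152] [[[104 122 152]]]
(315, 352) [184  99  59] [[[ 10 173 184]]]
(316, 378) [199 147  53] [[[ 19 187 199]]]
(314, 432) [83 48 29] [[[ 11 166  83]]]
(316, 240) [48 27 15] [[[ 11 175  48]]]
blue [311.49836779 317.10663765] (np.int32(919), (np.int32(296), np.int32(303), np.int32(32), np.int32(29))) [-0.0327745 -0.2142497  0.082    ]
index [ 0.13882642 -0.21184878  0.072     ]
brown [ 0.10643495 -0.21141844  0.081     ]
handle z.137 (293, 226) [-0.12578928 -0.22563659  0.137     ]
handle z.137 (337, 226) [-0.12576325 -0.19794705  0.137     ]
handle z.137 (298, 284) [-0.08641161 -0.22298728  0.137     ]
handle z.137 (336, 284) [-0.08635538 -0.19785876  0.137     ]
handle z.137 (295, 255) [-0.10660189 -0.2246444   0.137     ]
handle z.137 (337, 255) [-0.1065634  -0.19761335  0.137     ]
```

View pics/w1h.png

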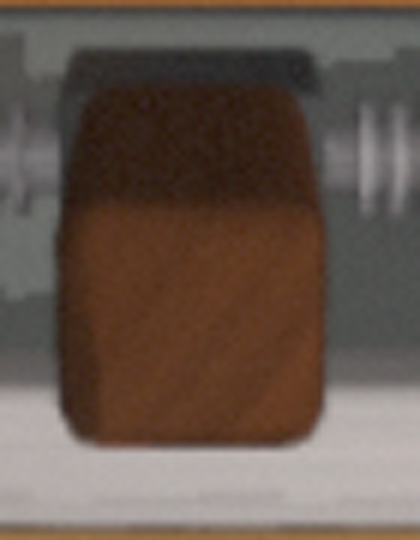

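Call:
{"op": "play_rows", "data": {
  "deltas": [
    [[15,0.5,0.3,-0.003,0,0,94],[20,0.5,0.3,0,0,0,94],[20,0.5,0.2,0,0,0,94],[18,0,0,0,0,0,94],[10,0,0,0,0,0,94],[5.7,0,0,0,0,0,94],[0,0,0,0,0,0,94]]
  ],
  "grip_force": 20
}}

```text
time_s: 3.15
ee_pos: [0.4926, -0.1762, 0.1155]
eef_rot: [2.722, 1.571, 2.69]
force: [-0.6, -0.0, 0.2]
grip_width: 0.0939
```

```bash
sed -i "s/((H<9)|(H>176))&(S>110)&(V>150)/(H<14)\&(S>110)\&(V>130)/; s/abs(H-106)<12)&(S>110)/abs(H-106)<14)\&(S>80)/" h.py
python3 - <<'E'
from h import *
o=ctrl.get_obs();print(o['time_s'],o['ee_pos'],tb(o['ee_pos']),Rt(o)[:,1].round(4))
c=cam('wrist','w2');s=samples(c)
for k in s:print(k,s[k][0],s[k][1:3],tb(s[k][3]))
E
```

```text
3.15 [ 0.49259149 -0.17616193  0.1154703 ] [-0.09887975 -0.21095752  0.1154703 ] [3.220e-02 9.995e-01 1.000e-04]
blue [307.4635514  372.69252336] (np.int32(1070), (np.int32(285), np.int32(361), np.int32(46), np.int32(24))) [-0.03816767 -0.21431839  0.082     ]
red [307.80924855 424.4349711 ] (np.int32(692), (np.int32(286), np.int32(417), np.int32(44), np.int32(16))) [ 0.0082878  -0.21421651  0.082     ]
```

View pics/w2.png

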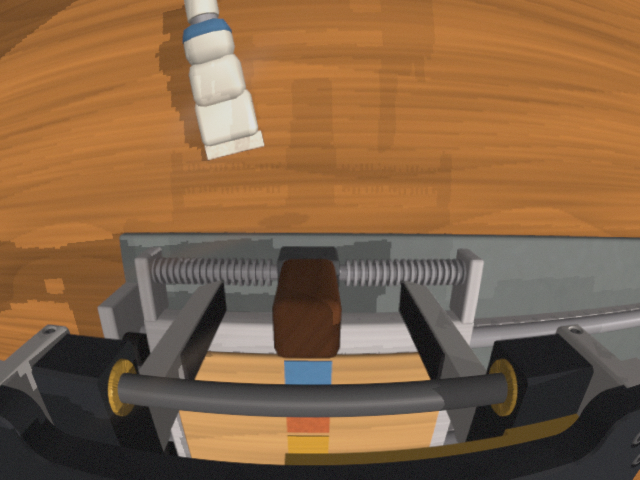

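Call:
{"op": "play_rows", "data": {
  "deltas": [
    [[-0.5,-1.5,-0.5,0.002,0,0,94],[0,-1.5,-0.5,0,0,0,94],[0,0,0,0,0,0,60],[0,0,0,0,0,0,40],[0,0,0,0,0,0,30],[0,0,0,0,0,0,20],[0,0,0,0,0,0,20],[0,0,0,0,0,0,20]]
  ],
  "grip_force": 20
}}

```text
time_s: 4.0
ee_pos: [0.4913, -0.1795, 0.116]
eef_rot: [-2.991, 1.571, -3.026]
force: [-0.1, -0.3, 0.7]
grip_width: 0.0496
```

```bash
cat >> h.py <<'E'
def look(verbose=True):
    import json
    o=ctrl.get_obs();c=cam('wrist');s=samples(c)
    t=o['time_s'];p=tb(o['ee_pos'])*1e3
    b=tb(s['blue'][3])*1e3
    # middle of blue from bbox edges at subpixel: use centroid
    print('t %.3f tcp b(%.2f %.2f) z%.1f blue(%.2f %.2f) area %d red %s F %s ry %.4f gw %.4f'%(t,p[0],p[1],p[2],b[0],b[1],s['blue'][1],tb(s['red'][3])[:2]*1e3 if 'red' in s else None,o['force'].round(2),Rt(o)[0,1],o['grip_width']))
    open('log.txt','a').write(f"{t} {p[1]} {b[1]}\n")
    return c
E
python3 - <<'E'
from h import *
look();c=look();cv2.imwrite('pics/w3.png',c['img'][:,:,::-1])
print(ctrl.get_obs()['time_s'])
E
```

```text
t 4.000 tcp b(-100.01 -214.36) z116.0 blue(-38.64 -214.25) area 1042 red [   8.09311888 -214.14655155] F [-0.12 -0.27  0.68] ry 0.0348 gw 0.0496
t 4.050 tcp b(-100.01 -214.34) z116.0 blue(-38.64 -214.25) area 1044 red [   8.03346385 -214.22962099] F [0.18 0.84 0.22] ry 0.0347 gw 0.0454
4.1
```

View pics/w3.png

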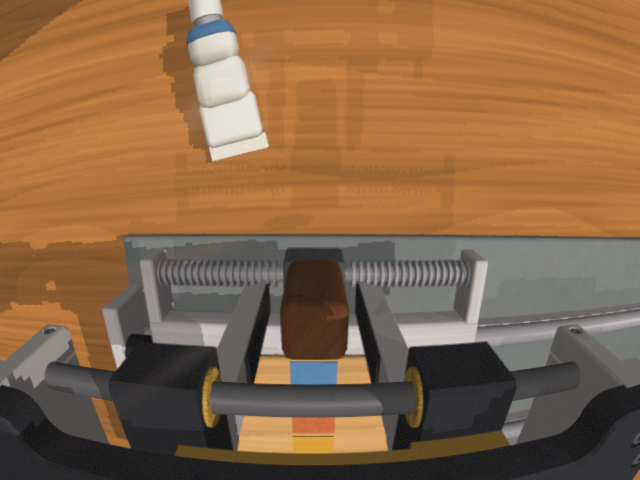

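Call:
{"op": "play_rows", "data": {
  "deltas": [
    [[0,0,0,0,0,0,20],[0,0,0,0,0,0,20],[0,0,0,0,0,0,20],[0,0,0,0,0,0,20]]
  ]
}}

```text
time_s: 4.5
ee_pos: [0.4913, -0.1795, 0.116]
eef_rot: [1.93, 1.571, 1.895]
force: [-0.1, 0.1, -0.3]
grip_width: 0.0301
```

Run:
```python
from h import *
look();look()
```

```text
t 4.500 tcp b(-100.03 -214.34) z116.0 blue(-38.63 -214.29) area 1043 red [   8.05340634 -214.17787702] F [-0.1   0.11 -0.26] ry 0.0349 gw 0.0301
t 4.550 tcp b(-100.03 -214.35) z116.0 blue(-38.64 -214.27) area 1042 red [   8.01710069 -214.2037528 ] F [-0.9   0.43  0.32] ry 0.0349 gw 0.0297
```

Call:
{"op": "play_rows", "data": {
  "deltas": [
    [[0,7,0,0,0,0,20],[0,7,0,0,0,0,20]]
  ]
}}

```text
time_s: 4.8
ee_pos: [0.4918, -0.165, 0.116]
eef_rot: [-0.023, 1.571, -0.058]
force: [0.8, 1.0, -0.4]
grip_width: 0.0297
```

Run:
```python
from h import *
look();look()
```

```text
t 4.800 tcp b(-100.03 -199.86) z116.0 blue(-38.46 -211.82) area 882 red [   8.05097825 -213.7300811 ] F [ 0.79  0.95 -0.43] ry 0.0351 gw 0.0297
t 4.850 tcp b(-99.99 -198.95) z116.1 blue(-38.44 -211.15) area 860 red [   8.02392697 -213.41946758] F [ 0.95  0.12 -0.72] ry 0.0344 gw 0.0297
```

Call:
{"op": "play_rows", "data": {
  "deltas": [
    [[0,0,0,0,0,0,20],[0,0,0,0,0,0,20],[0,0,0,0,0,0,20],[0,0,0,0,0,0,20]]
  ]
}}

```text
time_s: 5.3
ee_pos: [0.4918, -0.1656, 0.116]
eef_rot: [0.059, 1.571, 0.024]
force: [0.7, -0.8, -0.8]
grip_width: 0.0303
```

Run:
```python
from h import *
look();look()
```

```text
t 5.300 tcp b(-100.03 -200.47) z116.0 blue(-38.59 -203.95) area 1043 red [   8.02927319 -203.98667377] F [ 0.68 -0.82 -0.78] ry 0.0349 gw 0.0303
t 5.350 tcp b(-100.01 -200.45) z116.0 blue(-38.60 -202.72) area 1038 red [   8.0127692  -202.56141112] F [ 1.21 -0.38 -0.45] ry 0.0349 gw 0.0303
```

Call:
{"op": "play_rows", "data": {
  "deltas": [
    [[0,0,0,0,0,0,20],[0,0,0,0,0,0,20],[0,0,0,0,0,0,20]]
  ]
}}

```text
time_s: 5.7
ee_pos: [0.4919, -0.1655, 0.1161]
eef_rot: [-0.325, 1.571, -0.36]
force: [1.5, -0.1, -1.5]
grip_width: 0.03
```

Run:
```python
from h import *
look();look()
```

```text
t 5.700 tcp b(-100.00 -200.36) z116.1 blue(-38.56 -194.12) area 1022 red [   8.10199959 -194.29025752] F [ 1.53 -0.1  -1.54] ry 0.0348 gw 0.0300
t 5.750 tcp b(-100.02 -200.35) z116.0 blue(-38.60 -193.27) area 1033 red [   8.10321459 -193.45945333] F [ 1.12  0.84 -1.08] ry 0.0348 gw 0.0298
```

Call:
{"op": "play_rows", "data": {
  "deltas": [
    [[0,0,0,0,0,0,20],[0,0,0,0,0,0,20],[0,0,0,0,0,0,20]]
  ]
}}

```text
time_s: 6.1
ee_pos: [0.4918, -0.1655, 0.1161]
eef_rot: [-0.208, 1.571, -0.243]
force: [2.1, 0.9, -1.7]
grip_width: 0.0297
```

Run:
```python
from h import *
look()
```

```text
t 6.100 tcp b(-100.01 -200.37) z116.1 blue(-38.50 -191.38) area 1006 red [   8.15999402 -191.37181461] F [ 2.09  0.95 -1.74] ry 0.0348 gw 0.0297
```

```bash
cat > sim.py <<'E'
import numpy as np
K=16.;FC=.015;BC=.08;BH=.05;FH=.006
def sim(x,v,h,dt,m,n=0.,fc=FC+FH,bc=BC):
    """h: handle position samples (mm) at dt; x carriage in the same coordinate (mm) ; spring ext=h-x-n"""
    X=[x];V=[v]
    for i in range(len(h)-1):
        hv=(h[i+1]-h[i])/dt; hh=(h[i]+h[i+1])/2
        F=K*(hh-x-n)*1e-3+BH*(hv-v)*1e-3-bc*v*1e-3
        if abs(v)<.3 and abs(F)<fc: v=0.
        else:
            s=np.sign(v) if abs(v)>1e-6 else np.sign(F)
            vn=v+(F-fc*s)/m*dt*1e3
            if v*vn<0: vn=0.
            v=vn
        x+=v*dt;X.append(x);V.append(v)
    return np.array(X),np.array(V)
E
python3 - <<'E'
from sim import *
from scipy.optimize import least_squares
th=[4.6,4.65,4.7,4.75,4.8,4.85,4.9,5.0,6.2];hh=[-214.35,-212.5,-207.5,-203.5,-199.86,-198.95,-200.2,-200.42,-200.36]
t=np.arange(4.6,6.2,.005);h=np.interp(t,th,hh)
D=np.array([[4.8,-213.73],[4.85,-213.42],[5.3,-203.97],[5.35,-202.65],[5.7,-194.2],[5.75,-193.36],[6.1,-191.37]])
def f(p,fc=FC+FH,full=False):
    X,V=sim(-214.2,0,h,.005,p[0],p[1],fc)
    if full:return X,V
    return np.interp(D[:,0],t,X)-D[:,1]
for fc in(.006,.015,.021,.03):
    r=least_squares(f,[2.5,0],args=(fc,),diff_step=1e-3);X,V=f(r.x,fc,True);print(fc,r.x,r.cost,r.fun.round(2),'end',X[-10],V[-10])
E
```

```text
0.006 [2.72744115 1.75012623] 0.0475884300336026 [-0.16 -0.09 -0.15 -0.08  0.11  0.13 -0.07] end -191.83908254392665 -8.775973052731429
0.015 [2.7225265  1.19560319] 0.045695840543557104 [-0.16 -0.08 -0.15 -0.07  0.1   0.12 -0.09] end -191.82927858015807 -8.103147047689456
0.021 [2.71829797 0.82971457] 0.04392299990780763 [-0.16 -0.08 -0.14 -0.07  0.1   0.12 -0.08] end -191.79715785712037 -7.462230672820989
0.03 [2.71196093 0.28089012] 0.04139068553200259 [-0.16 -0.08 -0.14 -0.06  0.1   0.11 -0.08] end -191.7487270587549 -6.497161492611876
```

Run:
```python
import cv2
a=cv2.imread('pics/scene0.png');b=cv2.imread('pics/side0.png')
p=cv2.resize(a[285:335,415:465],None,fx=10,fy=10,interpolation=cv2.INTER_CUBIC)
q=cv2.resize(b[275:325,180:230],None,fx=10,fy=10,interpolation=cv2.INTER_CUBIC)
cv2.imwrite('pics/mk.png',cv2.resize(cv2.hconcat([p,q]),(800,400)))
p=cv2.resize(a[305:335,258:288],None,fx=10,fy=10,interpolation=cv2.INTER_CUBIC)
q=cv2.resize(b[185:215,270:300],None,fx=10,fy=10,interpolation=cv2.INTER_CUBIC)
cv2.imwrite('pics/ix.png',cv2.hconcat([p,q]))
```

```text
(no output)
```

View pics/mk.png

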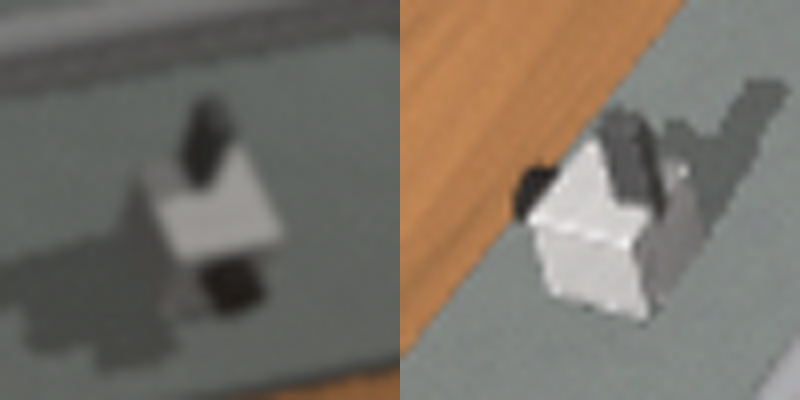

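View pics/ix.png

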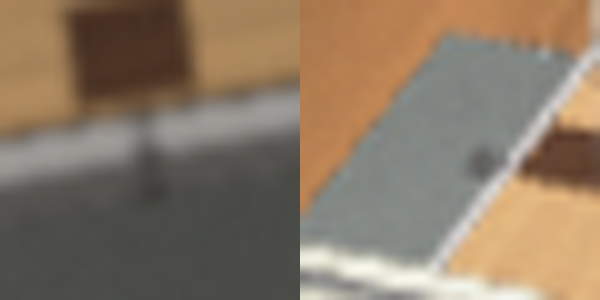

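Run:
```python
from h import *
# static cams: use calibration only; no picture needed but call costs .05 -> use stored values
def mk(n,fx,cx,cy,rv,tv):
    R=cv2.Rodrigues(np.array(rv))[0];return dict(name=n,fx=fx,fy=fx,cx=cx,cy=cy,R=R,tvec=np.array(tv),o=-R.T@np.array(tv))
a=mk('scene',437.5534798271023,326.1351852869121,244.93881948059214,[1.97420177,1.52449767,-0.57989285],[-0.13054795,-0.32147852,1.60138603])
b=mk('side',459.65703598588516,323.45235394881826,244.2456528000293,[0.41367861,-2.68108662,1.2741337],[0.52834559,0.17367168,1.12100673])
for n,p,q in(('mark top',(440.8,296.4),(207.6,288.6)),('index',(258+14.8-.5,305+19-.5),(270+18.3-.5,185+16.2-.5))):
    X,r=tri((a,*p),(b,*q));print(n,tb(X)*1e3,r,'scene z',tb(onz(a,*p,.08 if n[0]=='m' else .072))*1e3,'side',tb(onz(b,*q,.08 if n[0]=='m' else .072))*1e3)
```

```text
mark top [159.19273819 203.31321466  85.49231066] [2.8, 2.8] scene z [153.67436277 204.10781067  80.        ] side [164.75211994 200.91732594  80.        ]
index [ 137.28184418 -216.06792868   73.80574853] [0.6, 0.6] scene z [ 135.54091401 -216.45720002   72.        ] side [ 138.71174056 -217.76932438   72.        ]
```

```bash
cat > plan.py <<'E'
from sim import *
from scipy.optimize import minimize
M=2.718;N=0.83;DT=.005
def hseq(h0,rows,holds):
    """rows deltas; holds: dict row index -> True meaning .05 hold BEFORE that row"""
    h=[h0]
    for i,d in enumerate(rows):
        if i in holds: h+= [h[-1]]*10
        h+=list(h[-1]+d*(np.arange(1,21)/20))
    return np.array(h)
def linsys(x,v,h0,nr,holds,m=M,n=N):
    # piecewise linearised with constant drag sign (+): use sim numerically with smooth fc
    pass
def run(x,v,h0,rows,holds,m=M,n=N):
    h=hseq(h0,rows,holds);X,V=sim(x,v,h,DT,m,n);return h,X,V
def design(x,v,h0,nr,holds,xT,vT,hprev=0.,m=M,n=N,wx=1.,wv=.3,ws=.02,wend=0,dragdir=1,hT=True,init=None):
    from scipy.optimize import least_squares
    ext=(BC*vT*1e-3+(FC+FH)*(1 if vT>0 else 0))/K*1e3
    def res(r):
        h,X,V=run(x,v,h0,r,holds,m,n)
        e=[wx*10*(X[-1]-xT),wx*10*(V[-1]-vT)/2]
        if hT: e+=[5*(h[-1]-X[-1]-n-ext),3*(r[-1]-vT/10)]
        dd=np.diff(np.concatenate([[hprev],r]))
        e+=list(dd*.3)
        e+=list(np.maximum(abs((h-X)[::10]-n)-32,0)*5)
        return np.array(e)
    r0=np.full(nr,(xT-x)/nr) if init is None else init
    s=least_squares(res,r0,diff_step=1e-2,x_scale=1.)
    return s.x
E
python3 - <<'E'
from plan import *
x,v,h0=-191.75,-7.,-200.36
for xT in(-75,-68):
    hol={10:1}
    r=design(x,v,h0,20,hol,xT,130.);r=r.round(1)
    h,X,V=run(x,v,h0,r,hol);print(xT,list(r),X[-1],V[-1],'max ext',abs(h-X).max(),'V',V[::40].round(0),'X',X[::40].round(0))
E
```

```text
-75 [np.float64(1.0), np.float64(1.9), np.float64(2.8), np.float64(3.6), np.float64(4.3), np.float64(4.9), np.float64(5.4), np.float64(5.7), np.float64(5.9), np.float64(6.1), np.float64(6.3), np.float64(6.4), np.float64(6.7), np.float64(7.1), np.float64(7.6), np.float64(8.3), np.float64(9.2), np.float64(10.3), np.float64(11.5), np.float64(13.0)] -75.27794773123823 129.9860060468802 max ext 29.21358062467766 V [ -7. -14. -12.   1.  23.  53.  81. 105. 121. 128. 130.] X [-192. -194. -197. -198. -196. -188. -174. -156. -133. -108.  -82.]
-68 [np.float64(1.3), np.float64(2.5), np.float64(3.5), np.float64(4.3), np.float64(5.0), np.float64(5.4), np.float64(5.7), np.float64(5.9), np.float64(5.9), np.float64(6.0), np.float64(6.2), np.float64(6.4), np.float64(6.8), np.float64(7.4), np.float64(8.1), np.float64(9.0), np.float64(9.9), np.float64(11.0), np.float64(12.0), np.float64(13.0)] -67.85320709626255 129.88654291608634 max ext 29.52652507086478 V [ -7. -13. -10.   5.  30.  61.  89. 110. 123. 129. 130.] X [-192. -194. -196. -197. -194. -184. -169. -149. -126. -100.  -74.]
```

Call:
{"op": "play_rows", "data": {
  "deltas": [
    [[0,1.3,0,0,0,0,20],[0,2.5,0,0,0,0,20],[0,3.5,0,0,0,0,20],[0,4.3,0,0,0,0,20],[0,5.0,0,0,0,0,20],[0,5.4,0,0,0,0,20],[0,5.7,0,0,0,0,20],[0,5.9,0,0,0,0,20],[0,5.9,0,0,0,0,20],[0,6.0,0,0,0,0,20]]
  ]
}}

```text
time_s: 7.15
ee_pos: [0.4935, -0.1195, 0.116]
eef_rot: [-0.019, 1.571, -0.054]
force: [3.5, -0.1, -3.2]
grip_width: 0.0299
```

Run:
```python
from h import *
look()
from plan import *
r=[1.3,2.5,3.5,4.3,5,5.4,5.7,5.9,5.9,6.0]
h,X,V=run(-191.75,-7,-200.36,np.array(r),{});print(h[-1],X[-1],V[-1],ctrl.get_obs()['time_s'],tb(ctrl.get_obs()['ee_pos'])*1e3)
```

```text
t 7.150 tcp b(-99.99 -154.35) z116.0 blue(-38.21 -174.32) area 308 red [   8.47945574 -179.09039109] F [ 3.45 -0.08 -3.19] ry 0.0348 gw 0.0299
-154.85999999999999 -184.37856972670227 61.19625322590516 7.2 [ -99.98934893 -153.71541585  116.05897736]
```

Call:
{"op": "play_rows", "data": {
  "deltas": [
    [[0,6.2,0,0,0,0,20],[0,6.4,0,0,0,0,20],[0,6.8,0,0,0,0,20],[0,7.4,0,0,0,0,20],[0,8.1,0,0,0,0,20],[0,9.0,0,0,0,0,20],[0,9.9,0,0,0,0,20],[0,11.0,0,0,0,0,20]]
  ]
}}

```text
time_s: 8.0
ee_pos: [0.4959, -0.0547, 0.1161]
eef_rot: [-0.056, 1.57, -0.091]
force: [7.9, 0.3, -5.5]
grip_width: 0.0299
```

Run:
```python
from h import *
c=look()
cv2.imwrite('pics/w5.png',c['img'][:,:,::-1])
from plan import *
r=[1.3,2.5,3.5,4.3,5,5.4,5.7,5.9,5.9,6.0,6.2,6.4,6.8,7.4,8.1,9,9.9,11]
h,X,V=run(-191.75,-7,-200.36,np.array(r),{10:1});print(h[-1],X[-1],V[-1],ctrl.get_obs()['time_s'],tb(ctrl.get_obs()['ee_pos'])*1e3)
```

```text
t 8.000 tcp b(-99.93 -89.50) z116.1 blue(-38.36 -96.13) area 1031 red [  8.17890198 -96.05087916] F [ 7.88  0.31 -5.46] ry 0.0350 gw 0.0299
-90.05999999999997 -93.78629181843918 129.25340689467524 8.05 [-99.95146708 -88.27484072 116.05096131]
```

View pics/w5.png

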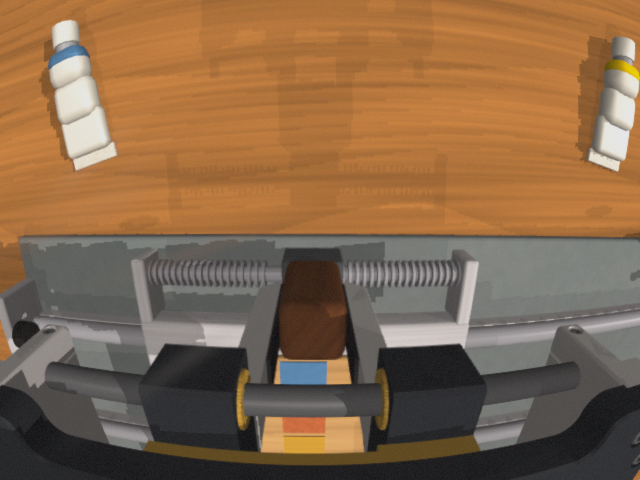

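```bash
cat > fit.py <<'E'
from plan import *
from scipy.optimize import least_squares
# full history from 4.6
TH=[4.6,4.65,4.7,4.75,4.8,4.85,4.9,5.0,6.15];HH=[-214.35,-212.5,-207.5,-203.5,-199.86,-198.95,-200.2,-200.42,-200.36]
D=[[4.8,-213.73],[4.85,-213.42],[5.3,-203.97],[5.35,-202.65],[5.7,-194.2],[5.75,-193.36],[6.1,-191.37],[8.0,-96.1]]
def addrows(rows,lead=.5):
    for d in rows: TH.append(TH[-1]+.1);HH.append(HH[-1]+d)
def hold(over=1.2): 
    TH.append(TH[-1]+.05);HH.append(HH[-1])
addrows([1.3,2.5,3.5,4.3,5,5.4,5.7,5.9,5.9,6.0]);hold();addrows([6.2,6.4,6.8,7.4,8.1,9,9.9,11]);hold()
def state(fc=FC+FH,lead=0.004,tend=None,verbose=True):
    t=np.arange(4.6,TH[-1]+1e-6,.005);h=np.interp(t+lead,TH,HH);d=np.array(D)
    def f(p,full=False):
        X,V=sim(-214.2,0,h,.005,p[0],p[1],fc)
        if full:return X,V
        return np.concatenate([np.interp(d[:,0],t,X)-d[:,1]])
    r=least_squares(f,[2.5,0.8],diff_step=1e-3);X,V=f(r.x,True)
    if verbose:print('fc',fc,'m,n',r.x.round(3),r.fun.round(2),'t',TH[-1],'h',HH[-1],'x',X[-1],'v',V[-1],'peak v',V.max())
    return r.x,HH[-1],X[-1],V[-1]
E
python3 - <<'E'
from fit import *
for fc in(.01,.021,.04):
  for l in (0,.004):p=state(fc,l)
(m,n),h0,x,v=state()
for xT in(-22,-16,-12):
    r=design(x,v,h0,6,{},xT,130.,hprev=11,m=m,n=n).round(1);h,X,V=run(x,v,h0,r,{},m,n);print(xT,list(map(float,r)),X[-1],V[-1],V[::20].round(),X[::20].round(),(h-X)[-1])
E
```

```text
fc 0.01 m,n [2.902 1.293] [-0.16 -0.1  -0.45 -0.41 -0.11 -0.02  0.53  0.1 ] t 8.049999999999994 h -90.05999999999997 x -89.24318121388661 v 134.88342657424153 peak v 135.13257584118702
fc 0.01 m,n [2.922 1.313] [-0.14 -0.07 -0.42 -0.38 -0.13 -0.05  0.5   0.19] t 8.049999999999994 h -90.05999999999997 x -89.1358405713659 v 135.35854549060872 peak v 135.62294937027806
fc 0.021 m,n [2.837 0.694] [-0.16 -0.1  -0.36 -0.3  -0.05  0.01  0.32  0.14] t 8.049999999999994 h -90.05999999999997 x -89.40037131079468 v 130.93894885398598 peak v 131.18791249871214
fc 0.021 m,n [2.867 0.691] [-0.14 -0.07 -0.33 -0.28 -0.07 -0.01  0.33  0.14] t 8.049999999999994 h -90.05999999999997 x -89.37505070093147 v 131.540436211015 peak v 131.7893634226267
fc 0.04 m,n [ 2.711 -0.336] [-0.16 -0.08 -0.14 -0.07  0.09  0.1  -0.06  0.01] t 8.049999999999994 h -90.05999999999997 x -89.80392414195752 v 125.63360518852782 peak v 125.86329312365116
fc 0.04 m,n [ 2.743 -0.343] [-0.14 -0.05 -0.12 -0.06  0.07  0.08 -0.04  0.01] t 8.049999999999994 h -90.05999999999997 x -89.77375784353717 v 126.0742864790343 peak v 126.30411975574788
fc 0.020999999999999998 m,n [2.867 0.691] [-0.14 -0.07 -0.33 -0.28 -0.07 -0.01  0.33  0.14] t 8.049999999999994 h -90.05999999999997 x -89.37505070092202 v 131.5404362109972 peak v 131.78936342261187
-22 [-18.4, 17.6, 54.9, 24.4, -12.7, 9.1] -19.94746837482227 127.24963045274069 [132. 121. 103. 101. 115. 125. 127.] [-89. -77. -66. -56. -45. -33. -20.] 4.787468374822284
-16 [-3.7, 19.4, 32.8, 20.2, -2.7, 11.7] -15.516649865122437 129.2229119559483 [132. 125. 116. 116. 123. 128. 129.] [-89. -76. -64. -53. -41. -28. -16.] 3.156649865122448
-12 [12.0, 15.1, 16.0, 13.9, 11.0, 12.8] -11.911103555485385 129.9996070298863 [132. 130. 128. 128. 129. 130. 130.] [-89. -76. -63. -51. -38. -25. -12.] 2.6511035554854114
```

Call:
{"op": "play_rows", "data": {
  "deltas": [
    [[0,14,0.06,0,0,0,20],[0,14.5,0.06,0,0,0,20],[0,14,0.06,0,0,0,20],[0,13,0.06,0,0,0,20],[0,13,0.06,0,0,0,20],[0,13,0.06,0,0,0,20],[0,13,0.06,0,0,0,20],[0,13,0.06,0,0,0,20]]
  ]
}}

```text
time_s: 8.85
ee_pos: [0.5, 0.0528, 0.1161]
eef_rot: [-0.219, 1.57, -0.254]
force: [6.0, -0.8, -4.6]
grip_width: 0.0295
```

Run:
```python
from h import *
c=look()
from fit import *
rr=[14,14.5,14,13,13,13,13,13];addrows(rr)
for fc in(.021,.04):state(fc)
```

```text
t 8.850 tcp b(-99.74 18.12) z116.1 blue(-38.12 15.01) area 1024 red [ 8.45131974 15.17818218] F [ 6.01 -0.76 -4.62] ry 0.0349 gw 0.0295
fc 0.021 m,n [2.867 0.691] [-0.14 -0.07 -0.33 -0.28 -0.07 -0.01  0.33  0.14] t 8.84999999999999 h 17.440000000000026 x 15.410082491425436 v 132.00286039625186 peak v 132.01318415059905
fc 0.04 m,n [ 2.743 -0.343] [-0.14 -0.05 -0.12 -0.06  0.07  0.08 -0.04  0.01] t 8.84999999999999 h 17.440000000000026 x 13.262001801016593 v 134.53313411683288 peak v 134.53313411683288
```

```bash
cat >> fit.py <<'E'
addrows([14,14.5,14,13,13,13,13,13]);hold();D.append([8.85,15.1])
E
python3 - <<'E'
from fit import *
for fc in(.021,.03,.035,.04,.05):state(fc)
(m,n),h0,x,v=state(.033)
pre=[15.,14.5,13.]
h,X,V=run(x,v,h0,np.array(pre),{},m,n);print(X[-1],V[-1],h[-1])
for nr,k in((20,9),(22,9),(24,9)):
    hol={k:1}
    r=design(X[-1],V[-1],h[-1],nr,hol,205.,0.,hprev=13,m=m,n=n).round(1)
    h2,X2,V2=run(X[-1],V[-1],h[-1],r,hol,m,n)
    print(nr,list(map(float,r)),X2[-1],V2[-1],'v at 66',np.interp(66,X2[:200],V2[:200]),'ext',(h2-X2).min(),(h2-X2)[-1],'Xmax',X2.max(),'V',V2[::20].round())
    for dm in(-.1,.1):
        _,X3,V3=run(X[-1],V[-1],h[-1],r,hol,m+dm,n);print('   dm',X3[-1],V3[-1],X3.max())
E
```

```text
fc 0.021 m,n [2.856 0.729] [-0.14 -0.07 -0.34 -0.29 -0.1  -0.05  0.25  0.26  0.17] t 8.899999999999991 h 17.440000000000026 x 21.83239241008377 v 130.61199508586515 peak v 131.7109410023831
fc 0.03 m,n [2.831 0.116] [-0.14 -0.06 -0.21 -0.15  0.07  0.12  0.33 -0.16 -0.4 ] t 8.899999999999991 h 17.440000000000026 x 21.365089947060405 v 132.72876808025023 peak v 133.67194256897812
fc 0.035 m,n [ 2.812 -0.209] [-0.13 -0.05 -0.15 -0.08  0.16  0.21  0.37 -0.46 -0.69] t 8.899999999999991 h 17.440000000000026 x 21.139775733193733 v 133.98660171445096 peak v 134.86167115916487
fc 0.04 m,n [ 2.792 -0.53 ] [-0.13 -0.04 -0.08 -0.01  0.24  0.28  0.38 -0.67 -0.93] t 8.899999999999991 h 17.440000000000026 x 20.948513525994183 v 134.98169001002702 peak v 135.80587021326636
fc 0.05 m,n [ 2.745 -1.149] [-0.13 -0.03  0.05  0.14  0.39  0.41  0.34 -0.98 -1.32] t 8.899999999999991 h 17.440000000000026 x 20.631562320695853 v 136.4941670224623 peak v 137.2442589785395
fc 0.033 m,n [ 2.823 -0.088] [-0.13 -0.05 -0.17 -0.11  0.13  0.18  0.37 -0.38 -0.6 ] t 8.899999999999991 h 17.440000000000026 x 21.2061637801
[... 815 characters left out ...]
4. 121. 117. 112. 106.  99.  91.  80.  69.  58.  47.
  36.  27.  19.  12.   7.   4.   2.   0.   0.]
   dm 204.36577385711743 1.446573450762591 204.36577385711743
   dm 205.78525361313268 0.0 205.79447161604045
24 [11.1, 9.9, 8.4, 8.8, 10.8, 12.4, 13.1, 12.6, 10.8, 7.5, 3.8, 1.0, 1.1, 5.2, 4.9, 3.4, 5.8, 7.1, 3.0, 0.4, 5.4, 2.3, -3.8, -0.1] 204.94582566795864 0.0 v at 66 127.85024102742291 ext -22.122910028833417 -0.10582566795858384 Xmax 206.4859734738205 V [128. 127. 124. 119. 113. 105.  99.  94.  91.  89.  86.  82.  75.  64.
  51.  38.  26.  14.   5.  -1.  -3.  -5.  -4.  -2.  -1.]
   dm 204.52693715235796 0.0 205.65860272157187
   dm 205.25116205686058 -2.128408785180526 207.33243174882318
```

Call:
{"op": "play_rows", "data": {
  "deltas": [
    [[0,15,0.08,0,0,0,20],[0,14.5,0.08,0,0,0,20],[0,13,0.08,0,0,0,20],[0,12.5,0.08,0,0,0,20],[0,11.9,0.08,0,0,0,20],[0,11.3,0.08,0,0,0,20],[0,10.7,0.08,0,0,0,20],[0,10.1,0.08,0,0,0,20]]
  ]
}}

```text
time_s: 9.7
ee_pos: [0.5038, 0.1519, 0.1161]
eef_rot: [-2.959, 1.57, -2.994]
force: [1.3, 0.0, -1.6]
grip_width: 0.03
```

```bash
cat >> fit.py <<'E'
addrows([15,14.5,13,12.5,11.9,11.3,10.7,10.1]);hold()
E
python3 - <<'E'
from h import *
c=look();cv2.imwrite('pics/w6.png',c['img'][:,:,::-1])
from fit import *
for fc in(.021,.033):state(fc)
E
```

```text
t 9.700 tcp b(-99.45 117.29) z116.1 blue(-37.95 121.58) area 1023 red [  8.67341739 121.34096999] F [ 1.31  0.03 -1.58] ry 0.0347 gw 0.0300
fc 0.021 m,n [2.856 0.729] [-0.14 -0.07 -0.34 -0.29 -0.1  -0.05  0.25  0.26  0.17] t 9.74999999999999 h 116.44000000000003 x 126.38483081030337 v 113.18194558108195 peak v 131.7109410023831
fc 0.033 m,n [ 2.823 -0.088] [-0.13 -0.05 -0.17 -0.11  0.13  0.18  0.37 -0.38 -0.6 ] t 9.74999999999999 h 116.44000000000003 x 127.82643126069671 v 113.21485465810956 peak v 134.55410032367223
```

View pics/w6.png

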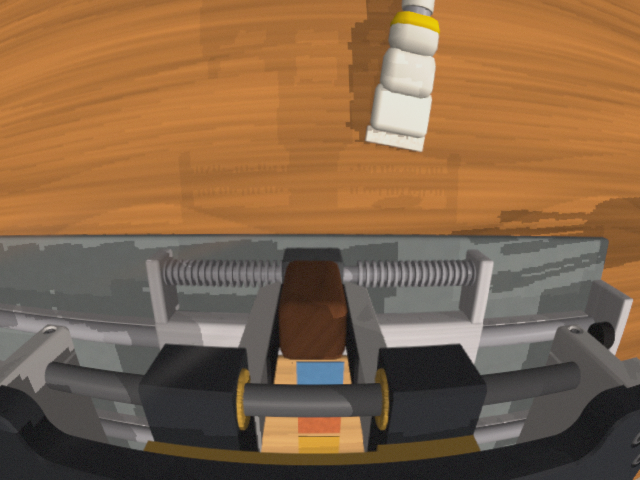

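```bash
cat >> fit.py <<'E'
D.append([9.7,121.4])
E
python3 - <<'E'
from fit import *
for fc in(.015,.021,.027,.033):state(fc)
(m,n),h0,x,v=state(.025)
for nr in(14,15,17):
    hol={7:1}
    r=design(x,v,h0,nr,hol,205.,0.,hprev=10,m=m,n=n).round(1)
    h2,X2,V2=run(x,v,h0,r,hol,m,n)
    print(nr,list(map(float,r)),X2[-1],V2[-1],'ext',(h2-X2).min(),(h2-X2)[::20].round(),(h2-X2)[-1],'Xmax',X2.max(),'V',V2[::20].round())
E
```

```text
fc 0.015 m,n [2.898 1.026] [-0.14 -0.07 -0.38 -0.33 -0.1  -0.03  0.43  0.15  1.07 -1.09] t 9.74999999999999 h 116.44000000000003 x 125.96974776405563 v 111.89824741411208 peak v 133.64439551622073
fc 0.021 m,n [2.875 0.665] [-0.14 -0.06 -0.33 -0.28 -0.05  0.02  0.4  -0.05  0.44 -0.46] t 9.74999999999999 h 116.44000000000003 x 126.6306842236004 v 112.44744433941761 peak v 132.44601563093943
fc 0.027 m,n [2.841 0.317] [-0.14 -0.06 -0.26 -0.2   0.02  0.07  0.32 -0.06 -0.21 -0.02] t 9.74999999999999 h 116.44000000000003 x 127.11049375922497 v 113.20126607443117 peak v 133.12759665095535
fc 0.033 m,n [ 2.809 -0.033] [-0.14 -0.05 -0.19 -0.13  0.08  0.12  0.25 -0.16 -0.83  0.5 ] t 9.74999999999999 h 116.44000000000003 x 127.66118664604957 v 113.75526837581637 peak v 134.05275254698913
fc 0.025 m,n [2.853 0.431] [-0.14 -0.06 -0.28 -0.23 -0.    0.05  0.35 -0.09 -0.02 -0.11] t 9.74999999999999 h 116.44000000000003 x 127.01282620924516 v 112.96205061602548 peak v 133.01585550128317
14 [11.8, 11.5, 9.9, 7.8, 5.7, 4.2, 3.6, 3.9, 4.9, 6.2, 7.1, 7.0, 4.9, 0.1] 204.52134526774367 0.0 ext -22.4016566
[... 232 characters left out ...]
.2, 6.8, 5.6, 4.8, 4.5, 4.6, 5.0, 5.3, 5.4, 4.8, 3.2, 0.0] 205.08386517883352 0.34618296348984573 ext -18.615444457958375 [-11. -11. -10. -10. -11. -12. -14. -15. -19. -18. -17. -13.  -9.  -5.
  -1.   0.] 0.3561348211665063 Xmax 205.08386517883352 V [113. 106.  99.  92.  85.  77.  68.  59.  48.  37.  26.  16.   9.   4.
   2.   1.]
17 [9.8, 9.4, 8.9, 8.2, 7.5, 6.8, 6.1, 5.5, 5.0, 4.5, 4.1, 3.8, 3.3, 2.8, 2.1, 1.2, 0.0] 205.16009835323436 0.0 ext -15.755064450497258 [-11. -12. -12. -13. -13. -13. -13. -13. -15. -14. -13. -11.  -9.  -6.
  -4.  -2.  -0.   0.] 0.27990164676566565 Xmax 205.16009835323436 V [113. 106.  98.  89.  81.  72.  64.  55.  46.  36.  28.  20.  14.   9.
   5.   3.   1.   1.]
```

Call:
{"op": "play_rows", "data": {
  "deltas": [
    [[0,9.8,0.04,0,0,0,20],[0,9.4,0.04,0,0,0,20],[0,8.9,0.04,0,0,0,20],[0,8.2,0.03,0,0,0,20],[0,7.5,0.03,0,0,0,20],[0,6.8,0.03,0,0,0,20],[0,6.1,0.02,0,0,0,20]]
  ]
}}

```text
time_s: 10.45
ee_pos: [0.506, 0.2083, 0.116]
eef_rot: [-3.02, 1.57, -3.055]
force: [-2.3, 0.2, 0.5]
grip_width: 0.0297
```

```bash
cat >> fit.py <<'E'
addrows([9.8,9.4,8.9,8.2,7.5,6.8,6.1]);hold()
E
python3 - <<'E'
from h import *
c=look();s=cam('side','d7')
from fit import *
hold()
for fc in(.021,.025,.03):state(fc)
print(ctrl.get_obs()['time_s'])
zoom(s,160,200,320,320,5,'d7z')
E
```

```text
t 10.450 tcp b(-99.27 173.70) z116.0 blue(-37.75 184.78) area 868 red [  8.80632559 186.77642522] F [-2.27  0.16  0.48] ry 0.0347 gw 0.0297
fc 0.021 m,n [2.875 0.665] [-0.14 -0.06 -0.33 -0.28 -0.05  0.02  0.4  -0.05  0.44 -0.46] t 10.549999999999988 h 173.14000000000001 x 191.4719004627851 v 46.56187918642713 peak v 132.44601563093943
fc 0.025 m,n [2.853 0.431] [-0.14 -0.06 -0.28 -0.23 -0.    0.05  0.35 -0.09 -0.02 -0.11] t 10.549999999999988 h 173.14000000000001 x 191.39344978384003 v 45.2549890803222 peak v 133.01585550128317
fc 0.03 m,n [2.828 0.138] [-0.14 -0.06 -0.23 -0.17  0.04  0.09  0.29 -0.14 -0.56  0.32] t 10.549999999999988 h 173.14000000000001 x 191.26950698092537 v 43.72593710527762 peak v 133.7285296521171
10.55
```

View pics/d7z.png

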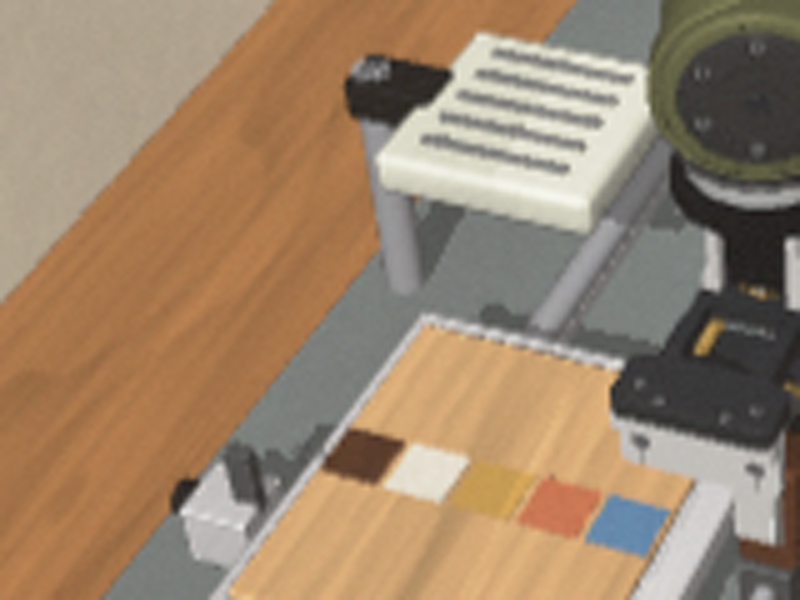

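```bash
cat >> fit.py <<'E'
hold()
E
python3 - <<'E'
from fit import *
m,n,h0,x,v=2.853,.35,173.14,191.5,45.
for nr in(7,8,10):
    r=design(x,v,h0,nr,{},205.,0.,hprev=4,m=m,n=n).round(1)
    h2,X2,V2=run(x,v,h0,r,{},m,n)
    print(nr,list(map(float,r)),X2[-1],V2[-1],(h2-X2)[-1],'Xmax',X2.max(),'V',V2[::20].round())
from h import *
def mk(n,fx,cx,cy,rv,tv):
    R=cv2.Rodrigues(np.array(rv))[0];return dict(name=n,fx=fx,fy=fx,cx=cx,cy=cy,R=R,tvec=np.array(tv),o=-R.T@np.array(tv))
b=mk('side',459.65703598588516,323.45235394881826,244.2456528000293,[0.41367861,-2.68108662,1.2741337],[0.52834559,0.17367168,1.12100673])
def q(im,x0,y0,x1,y1):
    g=im[y0:y1,x0:x1].astype(int); m=((g.sum(2)<260)&(g[...,2]-g[...,0]>20)); ys,xs=np.nonzero(m);print(m.sum());return xs.mean()+x0,ys.mean()+y0
p0=q(cv2.imread('pics/side0.png'),288,194,304,206);p1=q(cv2.imread('pics/d7.png'),220,282,246,300)
print(p0,p1,tb(onz(b,*p0,.081))*1e3,tb(onz(b,*p1,.081))*1e3)
E
```

```text
7 [13.2, 5.4, -2.7, -2.5, 5.6, 12.5, 0.6] 204.93500406023304 0.5334518495610353 0.3049959397669397 Xmax 204.93500406023304 V [45. 36. 31. 24. 15.  6.  1.  1.]
8 [9.4, 6.9, 2.7, 0.5, 1.6, 4.7, 6.3, 0.2] 205.0833091130883 0.4897955240401681 0.3566908869116787 Xmax 205.0833091130883 V [45. 35. 28. 22. 16.  9.  4.  1.  0.]
10 [6.3, 6.6, 5.6, 4.1, 2.8, 2.0, 1.7, 1.7, 1.3, 0.0] 204.87661262797278 0.0 0.36338737202720495 Xmax 204.87661262797278 V [45. 34. 25. 19. 13.  9.  6.  4.  2.  1.  0.]
30
97
(np.float64(296.23333333333335), np.float64(200.2)) (np.float64(232.05154639175257), np.float64(290.64948453608247)) [ 109.86180623 -216.20742619   81.        ] [105.66939574 188.65029932  81.        ]
```

Run:
```python
from fit import *
m,n,h0,x,v=2.853,.35,173.14,191.5,45.
for nr in(8,9,10):
    r=design(x,v,h0,nr,{},203.7,0.,hprev=4,m=m,n=n).round(1)
    h2,X2,V2=run(x,v,h0,r,{},m,n)
    print(nr,list(map(float,r)),X2[-1],V2[-1],(h2-X2)[-1],'Xmax',X2.max(),'V',V2[::20].round())
```

```text
8 [6.9, 6.1, 4.0, 2.8, 3.0, 4.0, 4.0, 0.1] 203.64890164966533 0.0 0.39109835033465856 Xmax 203.64890164966533 V [45. 35. 26. 18. 12.  7.  3.  1.  0.]
9 [5.7, 6.0, 5.3, 4.3, 3.4, 2.7, 2.2, 1.4, 0.0] 203.72617301519415 0.39019545439560416 0.41382698480583713 Xmax 203.72617301519415 V [45. 34. 25. 17. 11.  7.  4.  2.  1.  0.]
10 [5.3, 5.7, 5.5, 4.9, 3.9, 2.8, 1.7, 0.8, 0.2, -0.0] 203.63773520575478 0.0 0.3022647942452181 Xmax 203.63773520575478 V [45. 34. 24. 16. 11.  7.  4.  3.  2.  1.  0.]
```

Call:
{"op": "play_rows", "data": {
  "deltas": [
    [[0,5.7,0,0,0,0,20],[0,6.0,0,0,0,0,20],[0,5.3,0,0,0,0,20],[0,4.3,0,0,0,0,20],[0,3.4,0,0,0,0,20]]
  ]
}}

```text
time_s: 11.05
ee_pos: [0.507, 0.2328, 0.116]
eef_rot: [2.862, 1.571, 2.828]
force: [-3.4, 0.3, 1.4]
grip_width: 0.0301
```

```bash
cat >> fit.py <<'E'
addrows([5.7,6,5.3,4.3,3.4]);hold();D.append([10.45,186.6])
E
python3 - <<'E'
from h import *
look()
from fit import *
for fc in(.021,.025,.03):state(fc)
E
```

```text
t 11.050 tcp b(-99.20 198.28) z116.0 blue(-37.82 203.88) area 1030 red [  8.64329112 203.73639035] F [-3.41  0.26  1.36] ry 0.0346 gw 0.0301
fc 0.021 m,n [2.871 0.657] [-0.14 -0.06 -0.31 -0.25 -0.02  0.04  0.4   0.12  0.38 -0.55 -0.17] t 11.099999999999987 h 197.84000000000003 x 203.6602754842293 v 5.128451533688203 peak v 132.11172571065356
fc 0.025 m,n [2.852 0.422] [-0.14 -0.06 -0.27 -0.21  0.02  0.07  0.36  0.03 -0.06 -0.16 -0.14] t 11.099999999999987 h 197.84000000000003 x 203.02136082527244 v 4.813275804137579 peak v 132.78811121779253
fc 0.03 m,n [2.825 0.13 ] [-0.14 -0.06 -0.21 -0.15  0.07  0.12  0.31 -0.1  -0.57  0.31 -0.19] t 11.099999999999987 h 197.84000000000003 x 202.20838688838018 v 4.578856844372876 peak v 133.66517151265367
```

Call:
{"op": "play_rows", "data": {
  "deltas": [
    [[0,4.0,0,0,0,0,20],[0,2.4,0,0,0,0,20],[0,0.2,0,0,0,0,20],[0,0,0,0,0,0,20]]
  ]
}}

```text
time_s: 11.5
ee_pos: [0.5072, 0.239, 0.116]
eef_rot: [-2.577, 1.571, -2.611]
force: [-4.1, 0.0, 2.1]
grip_width: 0.0301
```

Run:
```python
from h import *
look();s=cam('side','d8');c=cam('scene','s8');look()
zoom(s,180,250,300,340,6,'d8z');zoom(c,400,260,520,350,6,'s8z')
```

```text
t 11.500 tcp b(-99.20 204.43) z116.0 blue(-37.84 204.65) area 1047 red [  8.57484173 204.61695136] F [-4.13  0.03  2.07] ry 0.0347 gw 0.0301
t 11.650 tcp b(-99.20 204.34) z116.0 blue(-37.81 204.55) area 1052 red [  8.60058923 204.57835101] F [-4.35 -0.04  2.27] ry 0.0349 gw 0.0301
```

View pics/d8z.png

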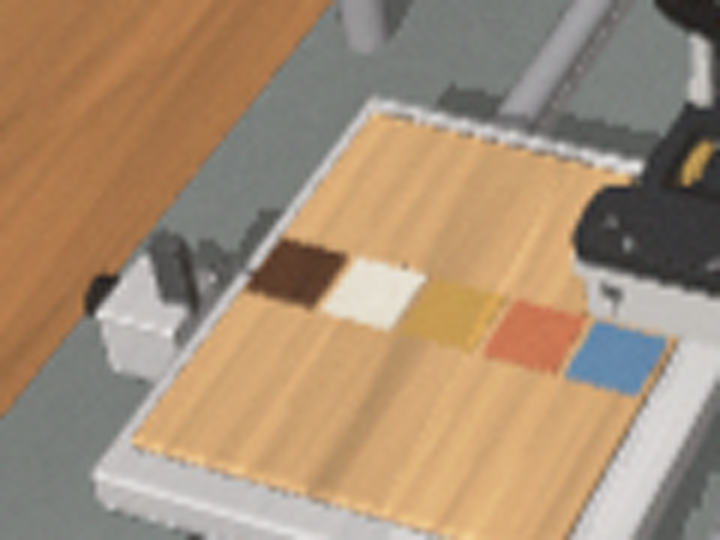

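View pics/s8z.png

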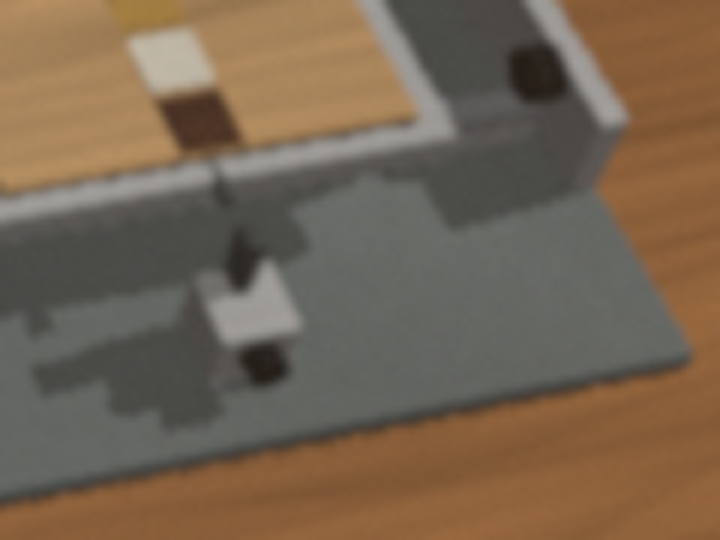

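```bash
python3 - <<'E'
import cv2
a=cv2.imread('pics/s8.png');b=cv2.imread('pics/d8.png')
p=cv2.resize(a[276:316,425:455],None,fx=13,fy=13,interpolation=cv2.INTER_CUBIC)
q=cv2.resize(b[280:320,190:235],None,fx=13,fy=13,interpolation=cv2.INTER_CUBIC)
o=cv2.hconcat([p[:520,:390],q[:520,:400]]);print(o.shape);cv2.imwrite('pics/mz.png',o)
E
python3 - <<'E'
from h import *
def mk(n,fx,cx,cy,rv,tv):
    R=cv2.Rodrigues(np.array(rv))[0];return dict(name=n,fx=fx,fy=fx,cx=cx,cy=cy,R=R,tvec=np.array(tv),o=-R.T@np.array(tv))
a=mk('scene',437.5534798271023,326.1351852869121,244.93881948059214,[1.97420177,1.52449767,-0.57989285],[-0.13054795,-0.32147852,1.60138603])
b=mk('side',459.65703598588516,323.45235394881826,244.2456528000293,[0.41367861,-2.68108662,1.2741337],[0.52834559,0.17367168,1.12100673])
import h
for yaw in(-.036,-.039):
    h.BX=np.array([np.cos(yaw),np.sin(yaw),0]);h.BY=np.array([-np.sin(yaw),np.cos(yaw),0])
    for n,c,pts,x0,y0 in(('scene',a,{'white':(172,62,.082),'brown':(200,122,.082),'index':(227,203,.072),'mark':(240,236,.08)},400,260),('side',b,{'blue':(616,357,.082),'red':(533,336,.082),'yel':(453,313,.082),'white':(373,292,.082),'brown':(297,272,.082),'mark':(172,240,.08)},180,250)):
        for k,(u,v,z) in pts.items():print(yaw,n,k,(h.tb(onz(c,x0+(u+.5)/6-.5,y0+(v+.5)/6-.5,z))*1e3).round(1))
E
```

```text
(520, 790, 3)
-0.036 scene white [ 68.7 204.1  82. ]
-0.036 scene brown [102.2 203.6  82. ]
-0.036 scene index [138.2 203.1  72. ]
-0.036 scene mark [160.2 198.2  80. ]
-0.036 side blue [-30.8 204.2  82. ]
-0.036 side red [  3.3 204.8  82. ]
-0.036 side yel [ 37.4 204.   82. ]
-0.036 side white [ 71.7 204.2  82. ]
-0.036 side brown [104.8 204.3  82. ]
-0.036 side mark [161.5 203.3  80. ]
-0.039 scene white [ 68.1 204.3  82. ]
-0.039 scene brown [101.6 203.9  82. ]
-0.039 scene index [137.6 203.6  72. ]
-0.039 scene mark [159.6 198.7  80. ]
-0.039 side blue [-31.4 204.1  82. ]
-0.039 side red [  2.7 204.8  82. ]
-0.039 side yel [ 36.8 204.1  82. ]
-0.039 side white [ 71.1 204.4  82. ]
-0.039 side brown [104.1 204.6  82. ]
-0.039 side mark [160.9 203.8  80. ]
```

View pics/mz.png

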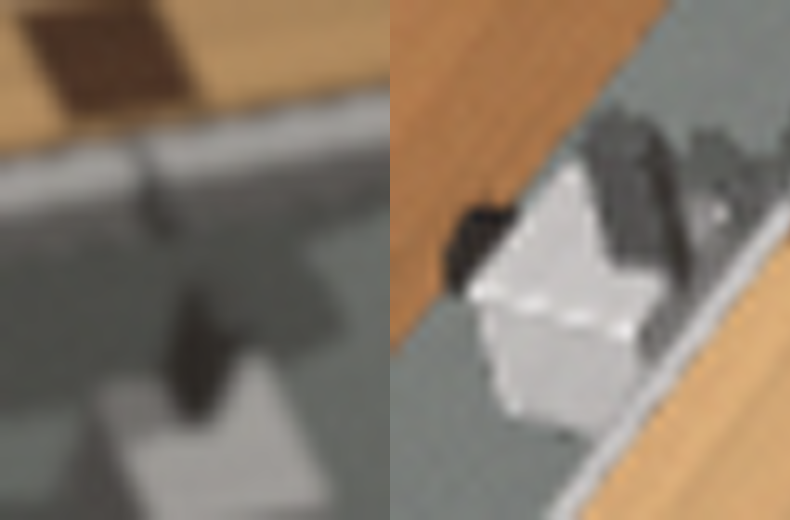

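```bash
cat > chk.py <<'E'
from h import *
import h
def mk(n,fx,cx,cy,rv,tv):
    R=cv2.Rodrigues(np.array(rv))[0];return dict(name=n,fx=fx,fy=fx,cx=cx,cy=cy,R=R,tvec=np.array(tv),o=-R.T@np.array(tv))
a=mk('scene',437.5534798271023,326.1351852869121,244.93881948059214,[1.97420177,1.52449767,-0.57989285],[-0.13054795,-0.32147852,1.60138603])
b=mk('side',459.65703598588516,323.45235394881826,244.2456528000293,[0.41367861,-2.68108662,1.2741337],[0.52834559,0.17367168,1.12100673])
yaw=-.038;h.BX=np.array([np.cos(yaw),np.sin(yaw),0]);h.BY=np.array([-np.sin(yaw),np.cos(yaw),0])
E
python3 - <<'E'
from chk import *
out=[]
for c,f,x0,y0,w in((a,'scene0',425,280,30),(b,'side0',190,275,40)):
    im=cv2.imread(f'pics/{f}.png');s=13
    z=cv2.resize(im[y0:y0+40,x0:x0+w],None,fx=s,fy=s,interpolation=cv2.INTER_NEAREST)
    z2=z.copy()
    P=lambda p:tuple(int(v) for v in ((proj(c,h.fb(np.array(p)/1e3))-[x0,y0]+.5)*s))
    for y in(200,204):
        for x in (155,):
            cv2.line(z2,P((x,y,40)),P((x,y,80)),(0,0,255) if y==200 else (0,255,0),1)
        cv2.line(z2,P((155,y,80)),P((175,y,80)),(0,0,255) if y==200 else (0,255,0),1)
    out+=[z2]
o=cv2.hconcat(out);print(o.shape);cv2.imwrite('pics/mz2.png',o[:, :800])
E
```

```text
(520, 910, 3)
```

View pics/mz2.png

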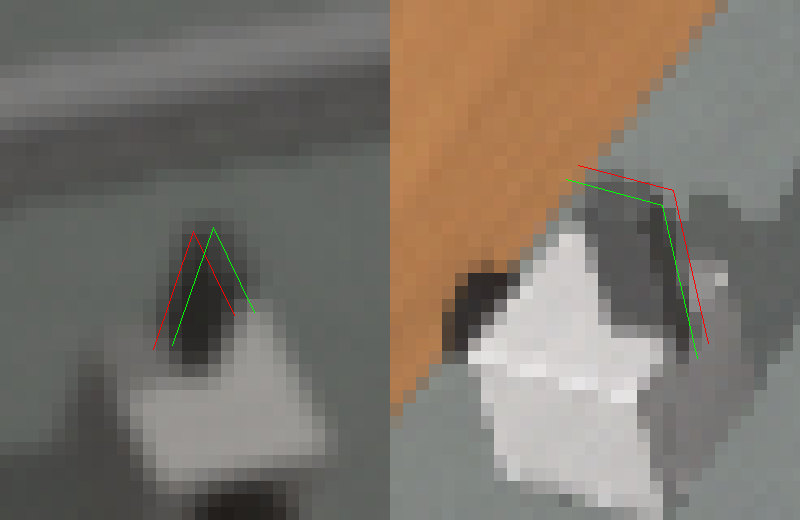

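Call:
{"op": "play_rows", "data": {
  "deltas": [
    [[0,0,0,0,0,0,20],[0,0,0,0,0,0,20],[0,0,0,0,0,0,20],[0,0,0,0,0,0,20],[0,0,0,0,0,0,20],[0,0,0,0,0,0,20],[0,0,0,0,0,0,20],[0,0,0,0,0,0,20],[0,0,0,0,0,0,20],[0,0,0,0,0,0,20]]
  ]
}}

```text
time_s: 12.7
ee_pos: [0.5072, 0.239, 0.116]
eef_rot: [-2.72, 1.571, -2.754]
force: [-5.0, -0.4, 2.8]
grip_width: 0.0298
```

```bash
python3 -c "
from h import *
look()"
```

```text
t 12.700 tcp b(-99.18 204.43) z116.0 blue(-37.81 204.55) area 1043 red [  8.6683263  204.46630664] F [-5.02 -0.36  2.84] ry 0.0348 gw 0.0298
```

Call:
{"op": "play_rows", "data": {
  "deltas": [
    [[0,0,0,0,0,0,20],[0,0,0,0,0,0,20],[0,0,0,0,0,0,20],[0,0,0,0,0,0,20],[0,0,0,0,0,0,20],[0,0,0,0,0,0,20],[0,0,0,0,0,0,20],[0,0,0,0,0,0,20],[0,0,0,0,0,0,20],[0,0,0,0,0,0,20]]
  ]
}}

```text
time_s: 13.75
ee_pos: [0.5072, 0.239, 0.116]
eef_rot: [3.084, 1.571, 3.049]
force: [-4.8, -0.8, 2.0]
grip_width: 0.0298
```

Call:
{"op": "play_rows", "data": {
  "deltas": [
    [[0,0,0,0,0,0,20],[0,0,0,0,0,0,20],[0,0,0,0,0,0,20],[0,0,0,0,0,0,20],[0,0,0,0,0,0,20],[0,0,0,0,0,0,20],[0,0,0,0,0,0,20],[0,0,0,0,0,0,20],[0,0,0,0,0,0,20],[0,0,0,0,0,0,20]]
  ]
}}

```text
time_s: 14.75
ee_pos: [0.5072, 0.239, 0.116]
eef_rot: [-2.962, 1.571, -2.997]
force: [-6.1, 0.4, 1.1]
grip_width: 0.0298
```

```bash
python3 -c "
from h import *
look()"
```

```text
t 14.750 tcp b(-99.21 204.44) z116.0 blue(-37.79 204.53) area 1044 red [  8.65627202 204.53070848] F [-6.11  0.44  1.06] ry 0.0348 gw 0.0298
```

Call:
{"op": "play_rows", "data": {
  "deltas": [
    [[0,0,0,0,0,0,20],[0,0,0,0,0,0,20],[0,0,0,0,0,0,20],[0,0,0,0,0,0,20],[0,0,0,0,0,0,94],[0,0,0,0,0,0,94],[0,0,0,0,0,0,94],[0,0,0,0,0,0,94],[0,0,0,0,0,0,94],[0,0,0,0,0,0,94]]
  ]
}}

```text
time_s: 15.8
ee_pos: [0.5073, 0.239, 0.1161]
eef_rot: [0.229, 1.571, 0.194]
force: [0.3, 0.4, 0.4]
grip_width: 0.0744
```

```bash
python3 -c "
from h import *
look()"
```

```text
t 15.800 tcp b(-99.12 204.46) z116.1 blue(-37.73 204.54) area 1043 red [  8.78119029 204.48827833] F [0.34 0.43 0.45] ry 0.0348 gw 0.0744
```

Released cleanly, and the carriage hasn't moved. Lifting away now.

Call:
{"op": "play_rows", "data": {
  "deltas": [
    [[0,0,0,0,0,0,94],[0,0,0,0,0,0,94],[-5,0,0,0,0,0,94],[-15,0,0,0,0,0,94],[-20,0,0,0,0,0,94],[-20,0,0,0,0,0,94],[-20,0,0,0,0,0,94],[-10,0,0,0,0,0,94],[0,0,0,0,0,0,94],[0,0,0,0,0,0,94]]
  ]
}}

```text
time_s: 16.85
ee_pos: [0.507, 0.2389, 0.2053]
eef_rot: [-2.754, 1.57, -2.789]
force: [-1.2, -0.3, 0.1]
grip_width: 0.0938
```

Run:
```python
from h import *
look();c=cam('scene','s9');w=cam('wrist','w9');look()
```

```text
t 16.850 tcp b(-99.40 204.36) z205.3 blue(-32.04 204.43) area 962 red [  1.65797439 204.53038194] F [-1.22 -0.26  0.07] ry 0.0348 gw 0.0938
t 17.000 tcp b(-99.45 204.31) z205.0 blue(-32.38 204.49) area 964 red [  1.78671681 204.65908608] F [ 0.43 -0.25  0.26] ry 0.0348 gw 0.0943
```

View pics/s9.png

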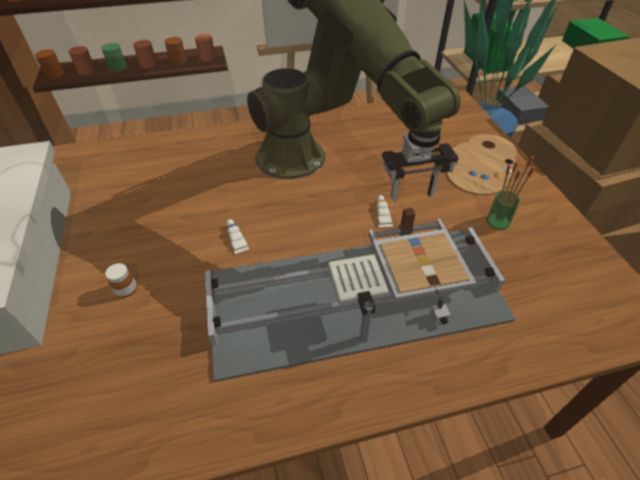

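View pics/w9.png

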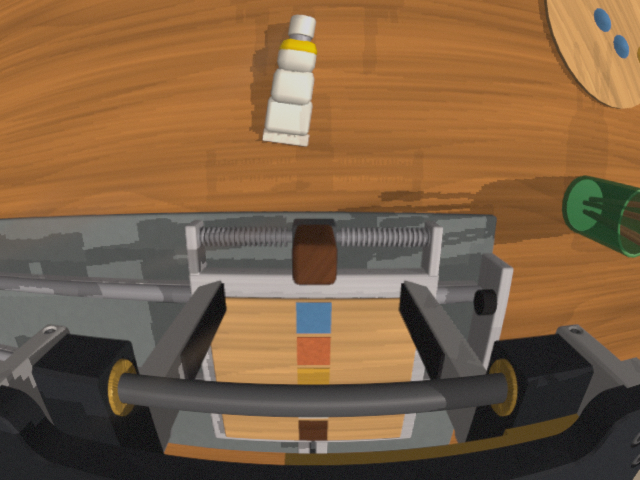

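```bash
python3 -c "
from station import hand_in
print(hand_in())"
```

```text
the job is handed in; nothing more can be done
None
```

The carriage made one pass under the lamp and is resting with its index at the mark, with the handle released and the gripper lifted clear. I handed the job in at about 17 s of robot time, and no verdict came back.

- **Run:** I pinched only the sprung handle. A 14 mm nudge before the run put the moving mass at about 2.8 kg. Speed under the hood was about 126–135 mm/s, from the fitted motion model and camera fixes before, under and just after the hood.
- **Stop:** The carriage came to rest at bench y ≈ 204.5 mm, about 52 mm before the point that counts as striking the end stop. It showed no visible swing.
- **Hold and release:** It stayed within about 0.1 mm from 11.5 s to 14.75 s, and I let go about 0.4 s after that. After the release and lift it still read 204.4–204.7 mm.
- **Other objects:** In the last pictures the jars and tubes stand where they were. I saw no contact with the deck.

**Disagreements:**
- **Mark position:** My readings put it anywhere from 201 to 205 mm depending on the camera and the pixel chosen, and one reading blurred by shadow gave 198 mm. Comparing index and mark within the same view, scene or side, they agree to about 1 mm. That is my best estimate of the stopping error.
- **Bench yaw:** My first estimate was about 0.002 rad off. It built up to about 8 N sideways force at the handle, which I trimmed during the run. About 6 N the other way remained during the hold and went to zero on release.

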